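Level the marking-out table and load it

TASK

Get the little blue-based levelling table ready for marking out: slide its red transport lock fully over to the green end, turn the two black footscrew knobs until the steel deck sits level (both bubbles between their lines), then slide the lock fully back to the red end. Only after that, stand every round bar stub and angle offcut standing loose to the left of the table on the deck, each the same way up as it stands now and wholly on the flat square, and leave the deck level, the lock home and the other tools where they lie.

Things in the scene. Friction and masses are not known exactly. Their poses are not given: they have to be found in the camera images.
- level_base: Blue cast base of the levelling table, fixed to the bench (it is never moved by the robot), 244 x 200 mm, 12 mm thick, with a lug on its right side. Origin on the bench directly below the deck's centre; +x of this frame is the table's back (away from the robot), +y its left, z up; it stands turned by up to 0.2 rad.
- deck_top (a point): Centre of the upper face of the steel deck (flat square, 200 x 200 mm, scribed grid), about 75 mm above the bench, 20 mm above the pivot on which it rocks; x to its back edge, y to its left, z normal to it. Green spirit vials at its left edge (along it: front/back tilt; across it: side tilt): a pale bubble moves 0.16 mm per mrad to the high side, between its black lines within 0.017 rad of level.
- deck: The steel deck itself with the front lug, knob and vial it carries; origin on the pivot, 20 mm below deck_top, same axes.
- tip_front (a joint): Front/back tilt of the deck, rad: 0 level, positive when the front edge (nearest the robot) is high. Driven only by the front knob: +0.025 rad for each rad that it is turned clockwise seen from above.
- tip_side (a joint): Sideways tilt of the deck, rad: 0 level, positive when the right edge is high. Driven only by the side knob: +0.025 rad for each rad that it is turned clockwise seen from above.
- knob_front_grip (a point): Front footscrew: round black ribbed knob, 34 mm across, on a lug 125 mm in front of and 55 mm right of the deck's centre; axis normal to the deck. This point: on its axis, 28 mm above the deck's face (knob spans 13 to 41 mm above it). It tilts with the deck, stays where left, does not rise as it turns; about 0.1 N m; may need 4.5 rad either way, so several grasps.
- knob_side_grip (a point): Side footscrew: a knob like the front one, on a lug 127 mm straight to the right of the deck's centre. It tilts sideways with the deck but not front/back. This point is on the knob's axis, 28 mm above the lug and the level deck's face.
- lock (a joint): Transport lock: slides along +y of level_base (to the left). 0 = fully at the right, red, locked end; 0.060 m = fully at the left, green, free end; stops at both ends; about 2 N of friction, stays where it is left. It does not itself block the deck.
- lock_grip (a point): The lock's upright red grip in front of the deck: 18 mm (level_base x) by 14 mm (y, the sliding direction), from 22 to 70 mm above the bench. This point is on its centre line 58 mm above the bench, 30 mm in front of the deck's front edge.
- stub_large: Solid dark steel-grey round bar stub standing on end, 48 mm in diameter, 55 mm high, 0.28 kg; origin at the centre of its underside, z up. May be absent.
- stub_small: Solid dark steel-grey round bar stub standing on end, 40 mm in diameter, 45 mm high, 0.16 kg; origin at the centre of its underside, z up. May be absent.
- angle_1: Steel angle offcut, 55 mm long (its y), 0.18 kg: flat leg 42 mm wide (x), 5 mm thick; upright leg 42 mm high, 5 mm thick, at the +x edge (x = 16 to 21 mm). Origin at the centre of the flat leg's underside. Easily held across its 55 mm length near the upright leg. May be absent.
- angle_2: A second steel angle offcut, the same as angle_1. May be absent.
- gel_tin: Bystander: grey and white tin, 69 mm across, 52 mm high; origin under its centre.
- bolt: Bystander: steel bolt lying on the bench, 59 mm long, 24 mm high; origin under its centre.
- nut: Bystander: steel hexagon nut lying flat, 27 mm across, 13 mm high; origin under its centre.

How it is judged (in metres and radians):
On the way, in this order (a step that is already met when the one before it is completed fails the run):
1. the transport lock is slid fully to its free, green end (value of joint lock above 0.055 m), for 0.2 s.
2. the deck is level with the lock still free (angle between deck_top's own z axis and vertical below 0.025 rad and value of joint lock above 0.05 m), for 0.5 s.
3. the lock is slid fully back to its red end with the deck level (angle between deck_top's own z axis and vertical below 0.025 rad and value of joint lock below 0.005 m), for 0.2 s.
At the end, for the whole second after the job is handed in: The deck is within 0.025 rad of level, the lock is within 5 mm of its red end stop, and every bar stub and angle offcut that is present stands at rest on the deck the same way up as at the start (within 0.12 rad), its origin at least 10 mm inside the deck's edges and within 7 mm of its face (all of step 3 and x of stub_large in the frame of deck_top between -0.09 and 0.09 m and y of stub_large in the frame of deck_top between -0.09 and 0.09 m and z of stub_large in the frame of deck_top between -0.007 and 0.007 m and angle between each of stub_large, stub_small, angle_1, angle_2's own z axis and vertical below 0.12 rad and linear speed of each of stub_large, stub_small, angle_1, angle_2 below 0.02 m/s and x of stub_small in the frame of deck_top between -0.09 and 0.09 m and y of stub_small in the frame of deck_top between -0.09 and 0.09 m and z of stub_small in the frame of deck_top between -0.007 and 0.007 m and x of angle_1 in the frame of deck_top between -0.09 and 0.09 m and y of angle_1 in the frame of deck_top between -0.09 and 0.09 m and z of angle_1 in the frame of deck_top between -0.007 and 0.007 m and x of angle_2 in the frame of deck_top between -0.09 and 0.09 m and y of angle_2 in the frame of deck_top between -0.09 and 0.09 m and z of angle_2 in the frame of deck_top between -0.007 and 0.007 m); the robot touches nothing.
It fails at once if an offcut is put on the deck while the lock is not home (value of joint lock above 0.03 m and contact force between any of stub_large, stub_small, angle_1, angle_2 and deck above 0.3 N).
It fails at once if the tin, bolt or nut is shoved more than 5 cm (distance of any of gel_tin, bolt, nut from where it was at the start of the episode above 0.05 m).
Of stub_large, stub_small, angle_1, angle_2 only 3 to 4 are there at a start; the rules pass over those that are not, and their reading is None.
At some moment in a run one of stub_large, stub_small, angle_1, angle_2 may be knocked a few centimetres aside while the robot is not near it.
It also fails if it takes over 208 s, if anything falls off the work surface, if the arm or the gripper's body presses on something with over 40 N, if the wrist force passes 120 N, or if a joint passes its speed limit or range.

ROBOT

A 6-joint arm with a two-finger parallel gripper is mounted at the origin on a cart in front of the work surface, level with it; the furniture and walls round the work are solid. World frame = base frame: x ahead of the robot, y to its left, z up, the work surface at z = 0. Lengths are in mm, angles in rad, forces in N, time in s.
With the tool pointing down it reaches from about 375 to 900 mm from the base axis. Payload 3.1 kg.
Tool frame: the origin (TCP) lies midway between the tips of the shut fingers; the grasp point (between the pads) lies env.grasp_offset behind it (env.grasp_offset is the distance from the TCP to the grasp point, in mm); z points along the fingers, y is the direction in which the jaws open and shut (so a half turn about z gives the same grasp; the last joint's range is limited). The gripper opens to 87 mm and grips with 3 to 60 N. Pads are 19 mm wide; open, the fingers measure 117 mm over their backs; the gripper's body (75 mm by 190 mm) begins 51 mm behind the grasp point.
Start: joints at [-1.369, 0.527, 1.433, -0, 1.181, -0.178], TCP at [231.73, -580.429, 222.548] pointing down, gripper open.
Joint ranges: [-3.08, 3.08], [-0.75, 2.2], [0.22, 2.44], [-1.43, 4.57], [0, 2.65], [-2.85, 2.85]. Speed limits (rad/s): [2.79, 2.79, 3.14, 3.14, 3.14, 3.14].

INTERFACE

Orientations are given as a rotation vector (axis times angle).
In Python, from workcell import env gives the robot as it stands.
- The arm moves only by the tool carry_out, never from a script. Its argument "steps" is a list of rows, each an object of numbers: "jaw": the closure, from 0 (fully open) to 1 (shut); "dx", "dy", "dz": the shift along the world's x, y, z in m; "roll": the turn about the world's z in rad. In form: [{"jaw": .., "dx": .., "dy": .., "dz": .., "roll": ..}, ...]. A call has 1 to 8 rows; each row shifts and turns the pose as measured when the row begins; what a row does not reach is not made up. A row lasts 1/8 s, in which the tool goes at most 62.5 mm and 10.7 degrees, less where a joint would pass 70% of its speed; a pose out of reach is approached as far as the arm can. A call is refused whole if a number of a shift passes 0.0625 or a number of a turn 0.188, either way. A call with a gripper value outside its range is refused whole. The fingers move at their own pace and stop on an object; "force" is the grip in N (left out, the last holds). Time passes only in rows, so rows that do not move let the fingers close. It gives the time, the measured TCP pose, the force and the opening at its end, in the units of the state.
- env.state(): the state, without advancing time (a new reading comes with each control period).
- env.get_image(name): name is "scene" or "top" or "wrist"; returns a dict with "image" (400x640x3 uint8, blue, green, red), "vertical_fov" (degrees; the focal length in pixels is half the picture's height over the tangent of half this angle, whatever the lens; pixels are square), "cx", "cy" (the principal point, pixels), "distortion" ([k1, k2, p1, p2, k3] as OpenCV has them; the pictures are not rectified), "rvec" (rotation vector, rad) and "tvec" (3), from world to camera coordinates, as OpenCV has them. Camera axes: x right, y down, z forward; pixel columns grow to the right and rows downward; lengths in mm; the calibration is good to about 2 mm. A picture is of the moment at which its call begins. There is no depth.
- env.hand_in(): hands the job in, once; it reports no verdict.
Trained networks look in a picture, given as the dict that the camera call returned (one of the last four; its "shot" number tells which), for a name from the list of things; names that differ only in an ending like _2 or _b are one class to them, and where a whole thing is asked for, a point or a joint stands for the part that bears it (a point fixed in the world has none). Each returns a list of dicts, best first, with "score" (0 to 1); they miss things now and then, are a little off and sometimes report something else, mostly with a low value. They report only what shows in the picture. A call takes as long as a camera call.
- env.outline_of(thing, picture): "pixels" (400x640 bool, what is visible of it) and "bbox" ([centre column, centre row, width, height] in pixels, round what is visible of it).
- env.place_of(thing, picture): "pixel" ([column, row] in pixels: a listed point, or the origin of a listed thing).
The state is a dict: "time_s": time; "joint_pos": joint angles; "qd": joint speeds; "joint_torque": joint torques, N m; "eef_pos": TCP position; "ee_rot": TCP orientation; "contact_force": force on the tool from outside, world axes, zero at the start; "wrist_torque": the same for the moment, N m; "finger_gap": finger opening in mm.
Only numpy, scipy, OpenCV 4.12 (cv2) and the standard library are available. Lean on these libraries where they do the work, as an engineer would, in place of code of your own. Each camera call takes 0.05 s, during which the arm holds its last target.

## Working session

There is one attempt and no reset: what is moved stays moved. The work goes in short steps, Python scripts to look and compute and a tool call to move; the robot and the scene stay as the last step left them, time stands still between calls to the robot, and variables do not carry over. Pictures are saved under pics/ and viewed, and the job is handed in when it is done.

Besides the shell and the picture viewer there is one more tool, called as name(argument=value, ...), one argument or row to a line, values as JSON. carry_out: Moves the arm, as the interface text tells. Its arguments: {"type":"object","properties":{"steps":{"type":"array"},"force":{"type":"number"}},"required":["steps"]}

```bash
mkdir -p pics; ls; cat > h.py <<'E'
import numpy as np, cv2
from workcell import env
def K(p):
    f=200/np.tan(np.radians(p["vertical_fov"])/2)
    return np.array([[f,0,p["cx"]],[0,f,p["cy"]],[0,0,1.]])
def ray(p,px):
    u=cv2.undistortPoints(np.array([[px]],float),K(p),np.array(p["distortion"],float)).ravel()
    R=cv2.Rodrigues(np.array(p["rvec"],float))[0];t=np.array(p["tvec"],float)
    o=-R.T@t; d=R.T@np.array([u[0],u[1],1.]); return o,d/np.linalg.norm(d)
def onz(p,px,z):
    o,d=ray(p,px); return o+d*(z-o[2])/d[2]
def proj(p,X):
    return cv2.projectPoints(np.array(X,float).reshape(-1,3),np.array(p["rvec"],float),np.array(p["tvec"],float),K(p),np.array(p["distortion"],float))[0].reshape(-1,2)
def tri(obs):
    A=np.zeros((3,3));b=np.zeros(3)
    for p,px in obs:
        o,d=ray(p,px);M=np.eye(3)-np.outer(d,d);A+=M;b+=M@o
    X=np.linalg.solve(A,b); 
    return X,[np.linalg.norm(proj(p,X)[0]-px) for p,px in obs]
def save(p,n,s=1):
    cv2.imwrite("pics/"+n,p["image"])
E
python3 - <<'E'
from h import *
s=env.state(); print(s["time_s"],env.grasp_offset,s["ee_rot"],s["eef_pos"])
for n in("scene","top","wrist"):
    p=env.get_image(n); save(p,n+"0.png"); print(n,p["vertical_fov"],p["tvec"],p["rvec"])
E
```

```text
pics
0.0 18.700000000000003 [-3.08302990e+00 -5.92579141e-01  8.82568049e-05] [ 231.55650844 -579.74192452  221.57693806]
scene 42.54977403396722 [ 517.02804481  162.04980251 1312.74115427] [ 0.85419222 -2.27728638  1.3865019 ]
top 55.19734475172186 [ 249.06802038  507.6219216  1068.47699192] [ 2.16950291 -2.21196756  0.06894138]
wrist 63.69207009395971 [-625.05950127  -31.16467077  389.24691302] [-2.41826405  1.63824739  0.21430718]
```

View pics/scene0.png

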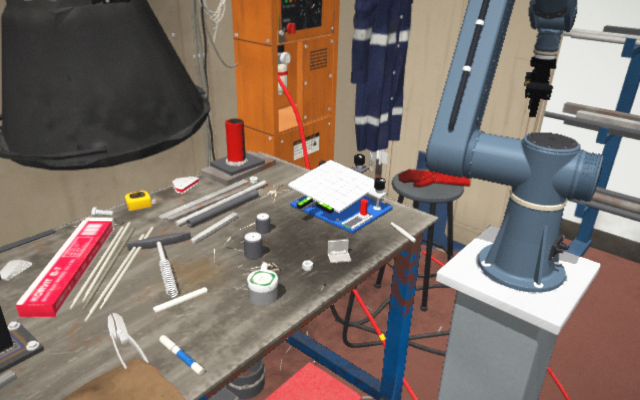

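View pics/top0.png

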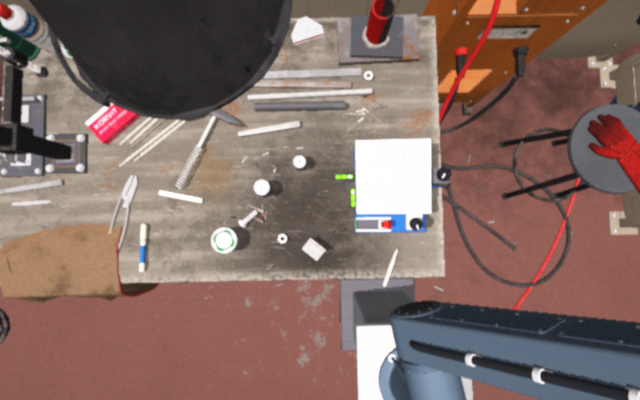

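View pics/wrist0.png

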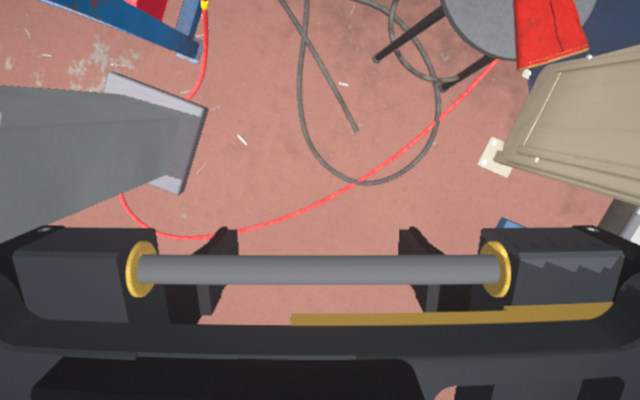

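```bash
cat > look.py <<'E'
from h import *
P={n:env.get_image(n) for n in("scene","top")}
for t in ["level_base","deck_top","knob_front_grip","knob_side_grip","lock_grip","stub_large","stub_small","angle_1","gel_tin","bolt","nut"]:
    for n,p in P.items():
        r=env.place_of(t,p)
        print(t,n,[(np.round(q["pixel"],1).tolist(),round(q["score"],2)) for q in r[:4]])
    if True:
        a=env.place_of(t,P["scene"]);b=env.place_of(t,P["top"])
        if a and b:
            for i in a[:3]:
                for j in b[:3]:
                    X,e=tri([(P["scene"],i["pixel"]),(P["top"],j["pixel"])])
                    if max(e)<6: print("   ",X.round(1),np.round(e,1))
E
python3 look.py; python3 -c "
from h import *;print(env.state()['time_s'])"
```

```text
level_base scene [([331.0, 204.3], 0.63)]
level_base top [([391.1, 179.1], 0.82)]
    [566.7  52.1  -2.8] [2.1 2.3]
deck_top scene [([336.7, 182.2], 0.77)]
deck_top top [([395.6, 173.4], 0.93)]
    [565.9  46.   71.6] [1.3 1.4]
knob_front_grip scene [([377.7, 184.4], 0.47)]
knob_front_grip top [([416.5, 222.1], 0.46)]
    [438.9   2.5  90.5] [0.8 0.9]
knob_side_grip scene [([358.1, 160.4], 0.6), ([337.7, 181.8], 0.58)]
knob_side_grip top [([441.6, 174.6], 0.47)]
    [560.2 -61.9 111.9] [0.6 0.7]
lock_grip scene [([332.4, 189.6], 0.7), ([362.9, 204.6], 0.63)]
lock_grip top [([382.8, 225.1], 0.46)]
    [431.5  85.6  57.9] [0.5 0.5]
stub_large scene [([254.8, 253.3], 0.89), ([358.3, 158.5], 0.75), ([337.6, 252.6], 0.56)]
stub_large top [([265.9, 186.7], 0.86)]
    [545.3 408.5  -1. ] [0.6 0.5]
stub_small scene [([260.6, 230.8], 0.57)]
stub_small top [([300.8, 164.7], 0.62)]
    [613.  312.   -3.6] [2. 2.]
angle_1 scene [([337.9, 256.1], 0.84)]
angle_1 top [([314.3, 249.4], 0.52)]
    [367.4 275.3   3.8] [1.4 1.2]
gel_tin scene [([263.4, 291.5], 0.85), ([363.7, 205.0], 0.45)]
gel_tin top []
bolt scene [([262.8, 275.1], 0.54)]
bolt top [([247.8, 216.3], 0.42)]
    [461.2 461.5  -1.7] [0.6 0.5]
nut scene [([305.8, 268.5], 0.59), ([360.4, 161.1], 0.19), ([264.8, 294.6], 0.18)]
nut top [([280.2, 238.2], 0.59)]
    [ 3.983e+02  3.704e+02 -3.000e-01] [0.2 0.2]
2.45
```

```bash
python3 - <<'E'
from h import *
a=cv2.imread("pics/top0.png")[120:270,290:470]; b=cv2.imread("pics/scene0.png")[140:240,270:410]
cv2.imwrite("pics/topz0.png",cv2.resize(a,None,fx=4,fy=4,interpolation=cv2.INTER_CUBIC))
cv2.imwrite("pics/scenez0.png",cv2.resize(b,None,fx=5,fy=5,interpolation=cv2.INTER_CUBIC))
E
```

```text
(no output)
```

View pics/topz0.png

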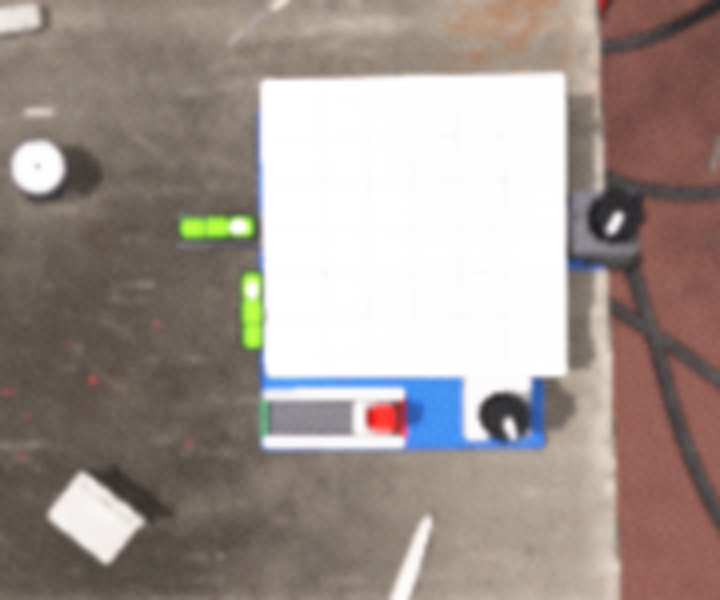

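View pics/scenez0.png

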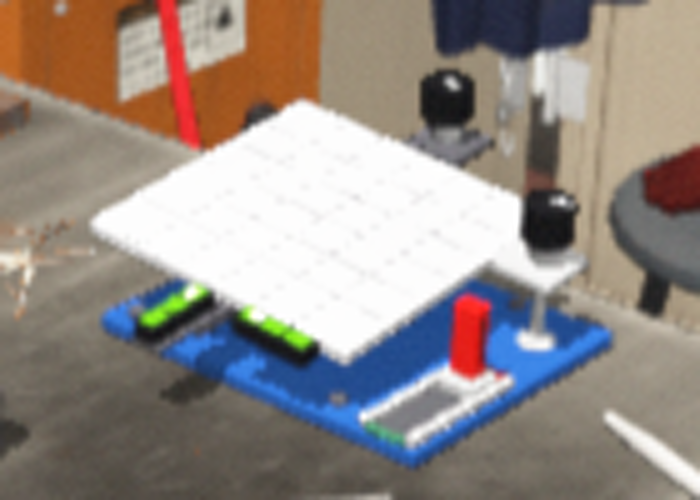

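```bash
cat > model.py <<'E'
from h import *
from scipy.optimize import least_squares
from scipy.spatial.transform import Rotation as Rn
def Tf(q):
    x,y,yaw,f,s=q
    B=Rn.from_euler('z',yaw).as_matrix()
    S=B@Rn.from_euler('x',-s).as_matrix(); D=S@Rn.from_euler('y',f).as_matrix()
    o=np.array([x,y,0]); piv=o+[0,0,55.]
    return o,B,piv,S,D
def pts(q,P,fr):
    o,B,piv,S,D=Tf(q); P=np.array(P,float)
    if fr=='base': return o+(B@P)
    if fr=='deck': return piv+D@(P+[0,0,20])   # P in deck_top frame
    if fr=='side': return piv+S@(P+[0,0,20])
E
cat > fit0.py <<'E'
from model import *
P={n:env.get_image(n) for n in("scene","top")}
tz=lambda u,v:(u/4+290-.375,v/4+120-.375); sz=lambda u,v:(u/5+270-.4,v/5+140-.4)
obs=[('top',tz(262,80),(100,100,0),'deck'),('top',tz(566,72),(100,-100,0),'deck'),('top',tz(568,375),(-100,-100,0),'deck'),('top',tz(264,377),(-100,100,0),'deck'),
('scene',sz(303,100),(100,-100,0),'deck'),('scene',sz(92,222),(100,100,0),'deck'),('scene',sz(344,358),(-100,100,0),'deck'),
('top',tz(503,412),(-125,-55,41),'deck'),('scene',sz(552,198),(-125,-55,41),'deck'),
('top',tz(614,216),(0,-127,41),'side'),('scene',sz(448,78),(0,-127,41),'side')]
def res(a):
    q=np.array([a[0],a[1],a[2],a[3],a[4]]);r=[]
    for n,px,X,fr in obs: r+=list(proj(P[n],pts(q,X,fr))[0]-px)
    # camera offset allowances
    return np.array(r)
s=least_squares(res,[566,46,0,0,0],loss='soft_l1',x_scale=[10,10,.1,.1,.1])
print(s.x.round(3)); print(s.fun.reshape(-1,2).round(1))
q=s.x
print('kf',pts(q,(-125,-55,28),'deck'),'ks',pts(q,(0,-127,28),'side'))
for n in P:
  p=P[n]
  print(n,'lock axis',proj(p,[pts(q,(-130,y,58),'base') for y in (0,20,40)]).round(1).tolist())
E
python3 fit0.py
```

```text
[ 5.62867e+02  5.51280e+01 -2.00000e-02 -8.00000e-02  1.11000e-01]
[[-0.1  0.1]
 [-0.6  0.4]
 [-0.8 -0.1]
 [-0.1 -0.5]
 [ 0.2 -0.6]
 [-0.4  0.2]
 [ 0.5 -0.7]
 [ 0.1  1.4]
 [-0.3 -0. ]
 [ 1.1 -0.6]
 [ 0.2 -0.3]]
kf [433.43339273   7.26161356  98.70201333] ks [560.44344913 -65.71961723 116.83002497]
scene lock axis [[368.6, 201.1], [364.5, 203.4], [360.2, 205.8]]
top lock axis [[392.8, 224.0], [385.4, 224.0], [378.0, 224.0]]
```

carry_out(
  steps=[
    {"jaw": 1,"dx": 0.04,"dy": 0.06,"dz": 0,"roll": 0.149},
    {"jaw": 1,"dx": 0.04,"dy": 0.06,"dz": 0,"roll": 0.149},
    {"jaw": 1,"dx": 0.04,"dy": 0.06,"dz": 0,"roll": 0.149},
    {"jaw": 1,"dx": 0.04,"dy": 0.06,"dz": 0,"roll": 0.149},
    {"jaw": 1,"dx": 0.03,"dy": 0.06,"dz": 0,"roll": 0.149},
    {"jaw": 1,"dx": 0.02,"dy": 0.06,"dz": 0,"roll": 0.149},
    {"jaw": 1,"dx": 0.01,"dy": 0.06,"dz": 0,"roll": 0.149},
    {"jaw": 1,"dx": 0,"dy": 0.06,"dz": 0,"roll": 0.149},
  ],
  force=20,
)

```text
time_s: 3.55
eef_pos: [433.2, -133.5, 224.0]
ee_rot: [2.179, 2.247, 0.011]
contact_force: [0.6, 0.5, -0.3]
finger_gap: 15.1
```

carry_out(
  steps=[
    {"jaw": 1,"dx": 0,"dy": 0.06,"dz": 0,"roll": 0},
    {"jaw": 1,"dx": 0,"dy": 0.06,"dz": 0,"roll": 0},
    {"jaw": 1,"dx": 0,"dy": 0.06,"dz": -0.02,"roll": -0.03},
    {"jaw": 1,"dx": 0,"dy": 0.0,"dz": -0.04,"roll": 0},
    {"jaw": 1,"dx": 0,"dy": 0,"dz": 0,"roll": 0},
  ],
)

```text
time_s: 4.18
eef_pos: [434.1, 54.4, 165.9]
ee_rot: [2.199, 2.218, 0.019]
contact_force: [0.0, -0.2, -0.4]
finger_gap: 0.7
```

```bash
python3 - <<'E'
from h import *
p=env.get_image("wrist");save(p,"w1.png");print(env.state()["eef_pos"],env.state()["ee_rot"])
for t in("lock_grip","knob_front_grip"): print(t,env.place_of(t,p))
E
```

```text
[435.54655024  54.03720613 167.28688573] [2.19796606 2.21531035 0.02235684]
lock_grip [{'pixel': [316.0, 167.4], 'score': 0.6}]
knob_front_grip []
```

View pics/w1.png

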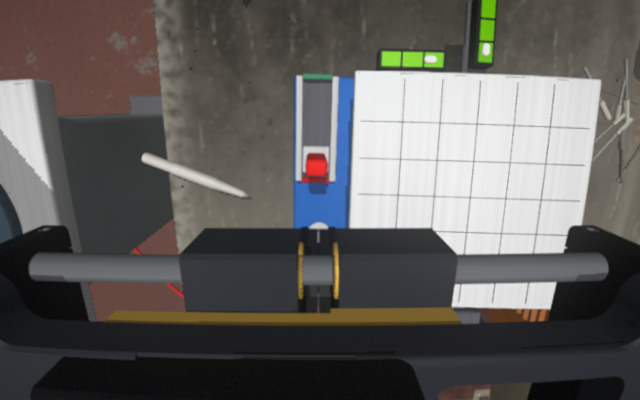

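```bash
python3 - <<'E'
from h import *
p=env.get_image("wrist")
print(onz(p,(316,167.4),58),onz(p,(316,160),70), onz(p,(316.0,77),20),onz(p,(316.0,180),20))
E
```

```text
[438.45301548  75.67483479  58.        ] [438.13385941  83.80358643  70.        ] [438.98101389 152.70637636  20.        ] [439.43242081  56.63967404  20.        ]
```

carry_out(
  steps=[
    {"jaw": 1,"dx": 0.001,"dy": -0.006,"dz": -0.04,"roll": 0},
    {"jaw": 1,"dx": 0,"dy": 0,"dz": -0.04,"roll": 0},
    {"jaw": 1,"dx": 0,"dy": 0.0,"dz": -0.03,"roll": 0},
    {"jaw": 1,"dx": 0,"dy": 0,"dz": 0,"roll": 0},
  ],
)

```text
time_s: 4.88
eef_pos: [446.3, 41.4, 61.9]
ee_rot: [2.196, 2.19, 0.043]
contact_force: [-0.1, -0.6, 0.4]
finger_gap: 0.4
```

```bash
cat > st.py <<'E'
from h import *
from scipy.spatial.transform import Rotation as Rn
s=env.state()
R=Rn.from_rotvec(s["ee_rot"]).as_matrix()
print(s["time_s"],np.round(s["eef_pos"],1),np.round(s["joint_pos"],3),"zax",R[:,2].round(3),"phi",np.arctan2(R[1,1],R[0,1]).round(3),np.round(s["contact_force"],1),np.round(s["finger_gap"],1),"grasp",(np.array(s["eef_pos"])-18.7*R[:,2]).round(1))
E
python3 st.py; sleep 0; python3 st.py
```

```text
4.875 [446.3  41.4  61.9] [-1.570e-01  5.860e-01  2.039e+00 -2.000e-03  4.680e-01 -1.520e-01] zax [ 0.048 -0.009 -0.999] phi -0.002 [-0.1 -0.6  0.4] 0.4 grasp [445.4  41.6  80.6]
4.875 [446.3  41.4  61.9] [-1.570e-01  5.860e-01  2.039e+00 -2.000e-03  4.680e-01 -1.520e-01] zax [ 0.048 -0.009 -0.999] phi -0.002 [-0.1 -0.6  0.4] 0.4 grasp [445.4  41.6  80.6]
```

carry_out(
  steps=[
    {"jaw": 1,"dx": -0.005,"dy": 0,"dz": 0,"roll": 0},
    {"jaw": 1,"dx": 0,"dy": 0,"dz": 0,"roll": 0},
  ],
)

```text
time_s: 5.12
eef_pos: [443.0, 40.3, 64.5]
ee_rot: [2.195, 2.186, 0.047]
contact_force: [-0.2, 0.1, -0.8]
finger_gap: 0.4
```

```bash
python3 st.py
```

```text
5.125 [443.   40.3  64.5] [-1.610e-01  5.780e-01  2.049e+00 -2.000e-03  4.610e-01 -1.540e-01] zax [ 0.052 -0.01  -0.999] phi -0.004 [-0.2  0.1 -0.8] 0.4 grasp [442.   40.5  83.1]
```

carry_out(
  steps=[
    {"jaw": 1,"dx": -0.008,"dy": 0.004,"dz": -0.012,"roll": 0},
    {"jaw": 1,"dx": 0,"dy": 0,"dz": 0,"roll": 0},
    {"jaw": 1,"dx": 0,"dy": 0,"dz": 0,"roll": 0},
  ],
)

```text
time_s: 5.5
eef_pos: [438.1, 43.8, 55.8]
ee_rot: [2.19, 2.18, 0.055]
contact_force: [0.3, -0.5, -0.0]
finger_gap: 0.6
```

```bash
python3 st.py
```

```text
5.5 [438.1  43.8  55.8] [-0.154  0.595  2.072 -0.003  0.413 -0.147] zax [ 0.061 -0.011 -0.998] phi -0.004 [ 0.3 -0.5 -0. ] 0.6 grasp [436.9  44.   74.5]
```

carry_out(
  steps=[
    {"jaw": 1,"dx": -0.001,"dy": 0.015,"dz": -0.003,"roll": 0},
    {"jaw": 1,"dx": 0,"dy": 0.015,"dz": 0,"roll": 0},
    {"jaw": 1,"dx": 0,"dy": 0.015,"dz": 0,"roll": 0},
    {"jaw": 1,"dx": 0,"dy": 0.015,"dz": 0,"roll": 0},
    {"jaw": 1,"dx": 0,"dy": 0.01,"dz": 0,"roll": 0},
  ],
)

```text
time_s: 6.12
eef_pos: [439.8, 113.5, 55.3]
ee_rot: [2.187, 2.176, 0.057]
contact_force: [-0.6, -2.6, -1.2]
finger_gap: 0.2
```

```bash
python3 st.py
```

```text
6.125 [439.8 113.5  55.3] [ 0.016  0.603  2.038 -0.034  0.435  0.051] zax [ 0.066 -0.013 -0.998] phi -0.004 [-0.6 -2.6 -1.2] 0.2 grasp [438.5 113.7  74. ]
```

carry_out(
  steps=[
    {"jaw": 1,"dx": 0,"dy": 0.005,"dz": 0,"roll": 0},
    {"jaw": 1,"dx": 0,"dy": 0.004,"dz": 0,"roll": 0},
    {"jaw": 1,"dx": 0,"dy": 0.004,"dz": 0,"roll": 0},
  ],
)

```text
time_s: 6.5
eef_pos: [440.0, 121.5, 55.8]
ee_rot: [2.171, 2.185, 0.045]
contact_force: [0.7, -32.3, -1.4]
finger_gap: 0.1
```

```bash
python3 st.py
```

```text
6.5 [440.  121.5  55.8] [ 0.041  0.604  2.028 -0.058  0.447  0.085] zax [ 0.064 -0.022 -0.998] phi 0.008 [  0.7 -32.3  -1.4] 0.1 grasp [438.8 121.9  74.4]
```

carry_out(
  steps=[
    {"jaw": 1,"dx": 0,"dy": -0.012,"dz": 0,"roll": 0},
    {"jaw": 1,"dx": 0,"dy": -0.01,"dz": 0.05,"roll": 0},
    {"jaw": 0.4,"dx": 0,"dy": -0.03,"dz": 0.06,"roll": -0.18},
    {"jaw": 0.4,"dx": 0.02,"dy": -0.03,"dz": 0.06,"roll": -0.18},
    {"jaw": 0.4,"dx": 0.02,"dy": -0.03,"dz": 0.01,"roll": -0.18},
    {"jaw": 0.4,"dx": 0.02,"dy": -0.03,"dz": 0,"roll": -0.18},
    {"jaw": 0.4,"dx": 0.02,"dy": -0.03,"dz": 0,"roll": -0.18},
    {"jaw": 0.4,"dx": 0.02,"dy": -0.03,"dz": 0,"roll": -0.18},
  ],
)

```text
time_s: 7.5
eef_pos: [540.0, -81.7, 234.1]
ee_rot: [2.996, 0.701, 0.006]
contact_force: [-0.4, -0.3, 0.1]
finger_gap: 49.5
```

```bash
python3 st.py; python3 - <<'E'
from h import *
p=env.get_image("top")
save(p,"t2.png")
cv2.imwrite("pics/tz2.png",cv2.resize(p["image"][120:270,290:470],None,fx=4,fy=4,interpolation=cv2.INTER_CUBIC))
E
```

```text
7.5 [540.  -81.7 234.1] [-0.325  0.397  1.639 -0.06   1.069  0.815] zax [ 0.019 -0.062 -0.998] phi -1.111 [-0.4 -0.3  0.1] 49.5 grasp [539.6 -80.5 252.8]
```

View pics/tz2.png

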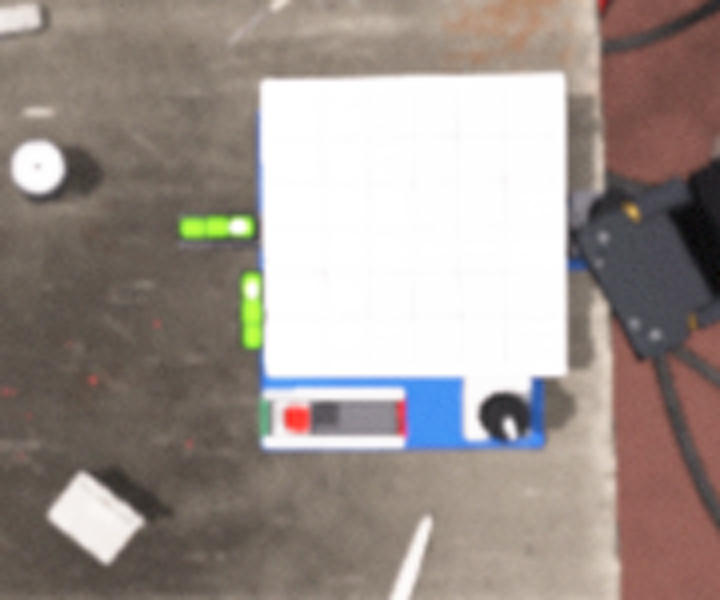

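carry_out(
  steps=[
    {"jaw": 0.35,"dx": 0.004,"dy": 0.003,"dz": 0,"roll": -0.18},
    {"jaw": 0.35,"dx": 0.004,"dy": 0.003,"dz": 0,"roll": -0.18},
    {"jaw": 0.35,"dx": 0.004,"dy": 0.002,"dz": -0.015,"roll": -0.18},
    {"jaw": 0.35,"dx": 0.004,"dy": 0.002,"dz": -0.015,"roll": -0.18},
    {"jaw": 0.35,"dx": 0.004,"dy": 0.002,"dz": -0.015,"roll": -0.18},
    {"jaw": 0.35,"dx": 0,"dy": 0.002,"dz": -0.015,"roll": -0.18},
    {"jaw": 0.35,"dx": 0,"dy": 0.002,"dz": -0.01,"roll": -0.1},
    {"jaw": 0.35,"dx": 0,"dy": 0,"dz": 0,"roll": 0},
  ],
)

```text
time_s: 8.55
eef_pos: [565.5, -70.4, 163.1]
ee_rot: [2.86, -1.145, -0.044]
contact_force: [-0.6, 0.1, 0.5]
finger_gap: 56.8
```

```bash
python3 st.py; python3 - <<'E'
from h import *
p=env.get_image("wrist"); save(p,"w3.png"); print(env.place_of("knob_side_grip",p), proj(p,[[560.4,-65.7,116.8],[560.4,-64.3,129.8]]))
E
```

```text
8.55 [565.5 -70.4 163.1] [-0.288  0.547  1.598 -0.067  1.031  2.08 ] zax [-0.049 -0.046 -0.998] phi -2.332 [-0.6  0.1  0.5] 56.8 grasp [566.5 -69.6 181.8]
[{'pixel': [310.0, 223.8], 'score': 0.71}] [[312.22511156 229.28246549]
 [311.67700017 237.77526039]]
```

View pics/w3.png

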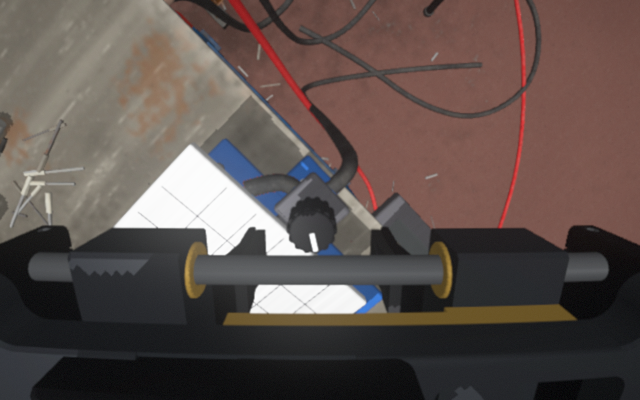

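carry_out(
  steps=[
    {"jaw": 0.35,"dx": -0.003,"dy": 0.002,"dz": -0.015,"roll": 0},
    {"jaw": 0.35,"dx": -0.002,"dy": 0.001,"dz": -0.015,"roll": 0},
    {"jaw": 0.35,"dx": 0,"dy": 0,"dz": -0.012,"roll": 0},
    {"jaw": 0.35,"dx": 0,"dy": 0,"dz": 0,"roll": 0},
  ],
)

```text
time_s: 9.15
eef_pos: [560.8, -67.5, 120.6]
ee_rot: [2.862, -1.141, -0.038]
contact_force: [0.3, -0.0, -0.1]
finger_gap: 56.7
```

```bash
python3 st.py
```

```text
9.15 [560.8 -67.5 120.6] [-0.286  0.6    1.647 -0.072  0.926  2.088] zax [-0.045 -0.047 -0.998] phi -2.329 [ 0.3 -0.  -0.1] 56.7 grasp [561.6 -66.6 139.3]
```

Good; finish the descent and close.

carry_out(
  steps=[
    {"jaw": 0.35,"dx": 0,"dy": 0,"dz": -0.012,"roll": 0},
    {"jaw": 0.35,"dx": 0,"dy": 0,"dz": -0.008,"roll": 0},
    {"jaw": 0.35,"dx": 0,"dy": 0,"dz": 0,"roll": 0},
    {"jaw": 1,"dx": 0,"dy": 0,"dz": 0,"roll": 0},
    {"jaw": 1,"dx": 0,"dy": 0,"dz": 0,"roll": 0},
    {"jaw": 1,"dx": 0,"dy": 0,"dz": 0,"roll": 0},
    {"jaw": 1,"dx": 0,"dy": 0,"dz": 0,"roll": 0},
  ],
  force=25,
)

```text
time_s: 10.02
eef_pos: [562.4, -67.3, 100.2]
ee_rot: [2.864, -1.142, -0.032]
contact_force: [1.4, 1.2, -1.9]
finger_gap: 33.1
```

```bash
python3 st.py
```

```text
10.025 [562.4 -67.3 100.2] [-0.285  0.631  1.659 -0.073  0.879  2.092] zax [-0.041 -0.047 -0.998] phi -2.33 [ 1.4  1.2 -1.9] 33.1 grasp [563.2 -66.4 118.9]
```

carry_out(
  steps=[
    {"jaw": 1,"dx": 0,"dy": -0.0002,"dz": -0.0005,"roll": 0.15},
    {"jaw": 1,"dx": 0,"dy": -0.0002,"dz": -0.0005,"roll": 0.15},
    {"jaw": 1,"dx": 0,"dy": -0.0002,"dz": -0.0005,"roll": 0.15},
    {"jaw": 1,"dx": 0,"dy": -0.0002,"dz": -0.0005,"roll": 0.15},
    {"jaw": 1,"dx": 0,"dy": -0.0002,"dz": -0.0005,"roll": 0.15},
    {"jaw": 1,"dx": 0,"dy": -0.0002,"dz": -0.0005,"roll": 0.15},
    {"jaw": 1,"dx": 0,"dy": -0.0002,"dz": -0.0005,"roll": 0.15},
    {"jaw": 1,"dx": 0,"dy": -0.0002,"dz": -0.0005,"roll": 0.15},
  ],
)

```text
time_s: 11.02
eef_pos: [563.3, -68.2, 96.5]
ee_rot: [2.995, 0.73, 0.028]
contact_force: [1.8, 1.1, -1.1]
finger_gap: 33.9
```

```bash
python3 st.py
```

```text
11.025 [563.3 -68.2  96.5] [-0.295  0.616  1.715 -0.06   0.765  0.841] zax [ 0.032 -0.053 -0.998] phi -1.093 [ 1.8  1.1 -1.1] 33.9 grasp [562.7 -67.3 115.2]
```

Rotates freely (1.24 rad). Continue.

carry_out(
  steps=[
    {"jaw": 1,"dx": 0,"dy": -0.0002,"dz": -0.0005,"roll": 0.15},
    {"jaw": 1,"dx": 0,"dy": -0.0002,"dz": -0.0005,"roll": 0.15},
    {"jaw": 1,"dx": 0,"dy": -0.0002,"dz": -0.0005,"roll": 0.15},
    {"jaw": 1,"dx": 0,"dy": -0.0002,"dz": -0.0005,"roll": 0.15},
    {"jaw": 1,"dx": 0,"dy": -0.0002,"dz": -0.0005,"roll": 0.15},
    {"jaw": 1,"dx": 0,"dy": -0.0002,"dz": -0.0005,"roll": 0.15},
    {"jaw": 1,"dx": 0,"dy": -0.0002,"dz": -0.0005,"roll": 0.15},
    {"jaw": 1,"dx": 0,"dy": -0.0002,"dz": -0.0005,"roll": 0.15},
  ],
)

```text
time_s: 12.02
eef_pos: [562.7, -69.0, 92.3]
ee_rot: [2.036, 2.349, 0.071]
contact_force: [2.0, 0.8, -0.2]
finger_gap: 33.7
```

```bash
python3 st.py; python3 - <<'E'
from h import *
p=env.get_image("top")
cv2.imwrite("pics/tz4.png",cv2.resize(p["image"][120:270,290:470],None,fx=4,fy=4,interpolation=cv2.INTER_CUBIC))
E
```

```text
12.025 [562.7 -69.   92.3] [-0.336  0.618  1.731  0.045  0.747 -0.511] zax [ 0.054  0.014 -0.998] phi 0.142 [ 2.   0.8 -0.2] 33.7 grasp [561.7 -69.3 111. ]
```

View pics/tz4.png

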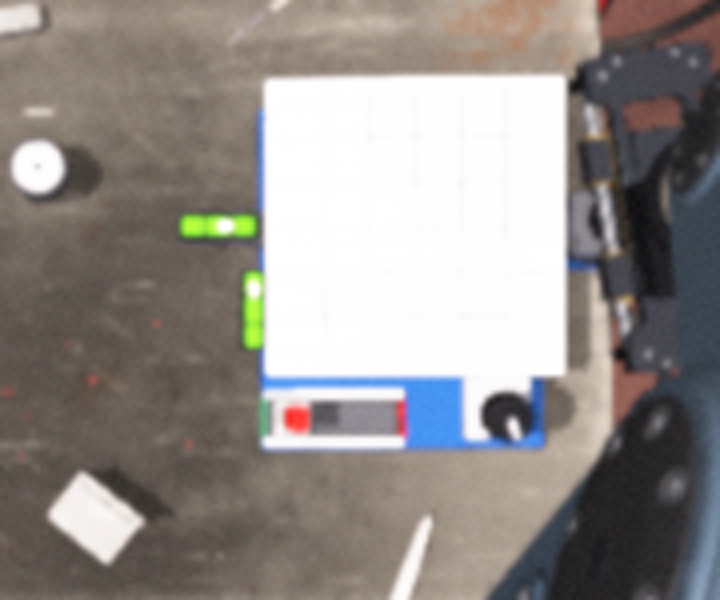

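carry_out(
  steps=[
    {"jaw": 1,"dx": 0,"dy": -0.0002,"dz": -0.0004,"roll": 0.15},
    {"jaw": 1,"dx": 0,"dy": -0.0002,"dz": -0.0004,"roll": 0.15},
    {"jaw": 1,"dx": 0,"dy": -0.0002,"dz": -0.0004,"roll": 0.15},
    {"jaw": 1,"dx": 0,"dy": -0.0002,"dz": -0.0004,"roll": 0.15},
    {"jaw": 1,"dx": 0,"dy": -0.0002,"dz": -0.0004,"roll": 0.15},
    {"jaw": 1,"dx": 0,"dy": -0.0002,"dz": -0.0004,"roll": 0.15},
    {"jaw": 1,"dx": 0,"dy": -0.0002,"dz": -0.0004,"roll": 0.15},
    {"jaw": 1,"dx": 0,"dy": -0.0002,"dz": -0.0004,"roll": 0.15},
  ],
)

```text
time_s: 13.08
eef_pos: [562.1, -70.5, 88.3]
ee_rot: [-0.315, -3.123, -0.08]
contact_force: [1.7, 0.8, -0.7]
finger_gap: 33.7
```

```bash
python3 st.py; python3 - <<'E'
from h import *
p=env.get_image("top"); q=env.get_image("scene")
a=cv2.resize(p["image"][155:215,325:385],None,fx=10,fy=10,interpolation=cv2.INTER_CUBIC)
cv2.imwrite("pics/tz5.png",a)
cv2.imwrite("pics/sz5.png",cv2.resize(q["image"][140:240,270:410],None,fx=5,fy=5,interpolation=cv2.INTER_CUBIC))
E
```

```text
13.075 [562.1 -70.5  88.3] [-0.349  0.64   1.69   0.067  0.827 -1.764] zax [ 0.003  0.051 -0.999] phi 1.37 [ 1.7  0.8 -0.7] 33.7 grasp [562.1 -71.4 107. ]
```

View pics/tz5.png

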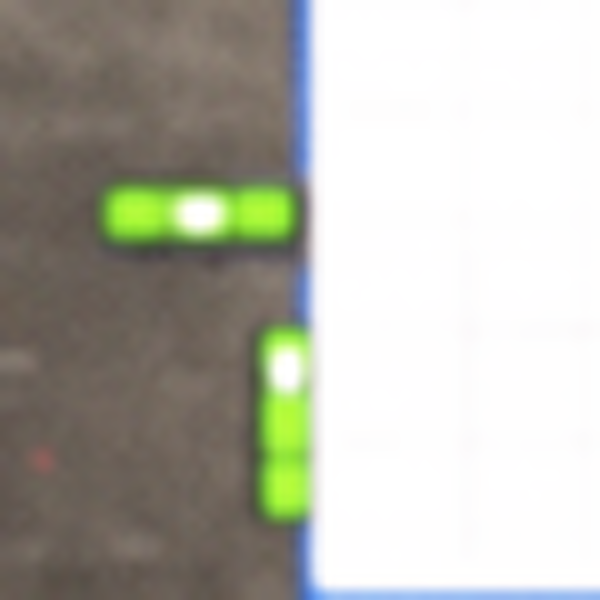

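View pics/sz5.png

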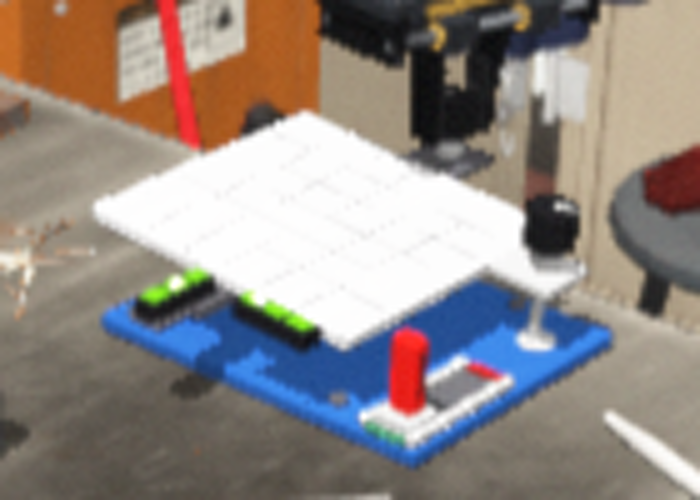

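carry_out(
  steps=[
    {"jaw": 0.4,"dx": 0,"dy": 0,"dz": 0,"roll": 0},
    {"jaw": 0.4,"dx": 0,"dy": 0,"dz": 0,"roll": 0},
    {"jaw": 0.4,"dx": 0,"dy": 0,"dz": 0.03,"roll": 0},
    {"jaw": 0.4,"dx": 0,"dy": 0,"dz": 0.04,"roll": 0},
    {"jaw": 0.4,"dx": -0.03,"dy": 0.015,"dz": 0.02,"roll": 0},
    {"jaw": 0.4,"dx": -0.04,"dy": 0.022,"dz": 0,"roll": 0},
    {"jaw": 0.4,"dx": -0.04,"dy": 0.02,"dz": 0,"roll": 0},
    {"jaw": 0.4,"dx": -0.015,"dy": 0.012,"dz": 0,"roll": 0},
  ],
)

```text
time_s: 14.18
eef_pos: [435.0, -2.2, 182.2]
ee_rot: [0.35, 3.118, 0.077]
contact_force: [-0.3, 0.1, -0.6]
finger_gap: 52.3
```

```bash
python3 st.py;python3 - <<'E'
from h import *
p=env.get_image("wrist"); save(p,"w6.png"); r=env.place_of("knob_front_grip",p); print(r, proj(p,[[433.5,2.8,92.2],[432.5,2.8,105]]))
for i in r[:2]: print(onz(p,i["pixel"],92.2))
E
```

```text
14.175 [435.   -2.2 182.2] [-0.299  0.338  1.941  0.064  0.869 -1.687] zax [ 0.008  0.048 -0.999] phi 1.347 [-0.3  0.1 -0.6] 52.3 grasp [434.8  -3.1 200.9]
[{'pixel': [321.0, 201.8], 'score': 0.85}] [[319.60215108 198.56179094]
 [320.20689273 201.58214948]]
[436.42003537   3.30602125  92.2       ]
```

View pics/w6.png

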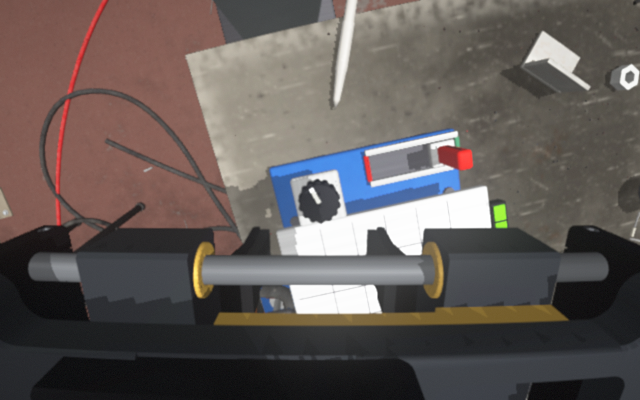

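carry_out(
  steps=[
    {"jaw": 0.4,"dx": 0,"dy": 0.003,"dz": -0.025,"roll": 0},
    {"jaw": 0.4,"dx": 0,"dy": 0.003,"dz": -0.025,"roll": 0},
    {"jaw": 0.4,"dx": 0,"dy": 0,"dz": -0.02,"roll": 0},
    {"jaw": 0.4,"dx": 0,"dy": 0,"dz": -0.012,"roll": 0},
    {"jaw": 0.4,"dx": 0,"dy": 0,"dz": 0,"roll": 0},
  ],
)

```text
time_s: 14.9
eef_pos: [444.0, -0.1, 99.4]
ee_rot: [0.354, 3.104, 0.071]
contact_force: [-0.2, 0.1, -0.6]
finger_gap: 52.1
```

```bash
python3 st.py
```

```text
14.9 [ 4.44e+02 -1.00e-01  9.94e+01] [-0.287  0.506  2.006  0.082  0.622 -1.698] zax [ 0.021  0.044 -0.999] phi 1.344 [-0.2  0.1 -0.6] 52.1 grasp [443.6  -0.9 118.1]
```

carry_out(
  steps=[
    {"jaw": 0.4,"dx": -0.009,"dy": 0.004,"dz": 0,"roll": 0},
    {"jaw": 0.4,"dx": -0.002,"dy": 0,"dz": -0.01,"roll": 0},
    {"jaw": 0.4,"dx": -0.002,"dy": 0,"dz": -0.01,"roll": 0},
    {"jaw": 0.4,"dx": 0,"dy": 0,"dz": 0,"roll": 0},
  ],
)

```text
time_s: 15.4
eef_pos: [431.3, 3.7, 79.5]
ee_rot: [0.354, 3.101, 0.07]
contact_force: [-0.3, -0.1, 0.8]
finger_gap: 52.3
```

```bash
python3 st.py
```

```text
15.4 [431.3   3.7  79.5] [-0.287  0.54   2.054  0.093  0.538 -1.71 ] zax [ 0.025  0.043 -0.999] phi 1.344 [-0.3 -0.1  0.8] 52.3 grasp [430.9   2.9  98.2]
```

carry_out(
  steps=[
    {"jaw": 0.4,"dx": 0.004,"dy": 0,"dz": -0.003,"roll": 0},
    {"jaw": 1,"dx": 0,"dy": 0,"dz": 0,"roll": 0},
    {"jaw": 1,"dx": 0,"dy": 0,"dz": 0,"roll": 0},
    {"jaw": 1,"dx": 0,"dy": 0,"dz": 0,"roll": 0},
    {"jaw": 1,"dx": 0,"dy": 0,"dz": 0,"roll": 0},
  ],
)

```text
time_s: 16.02
eef_pos: [436.4, 3.2, 76.5]
ee_rot: [0.353, 3.099, 0.069]
contact_force: [-0.3, 0.3, -1.6]
finger_gap: 33.2
```

```bash
python3 st.py
```

```text
16.025 [436.4   3.2  76.5] [-0.284  0.55   2.044  0.093  0.536 -1.708] zax [ 0.026  0.042 -0.999] phi 1.344 [-0.3  0.3 -1.6] 33.2 grasp [436.    2.4  95.1]
```

carry_out(
  steps=[
    {"jaw": 1,"dx": 0.0002,"dy": 0,"dz": 0.0005,"roll": -0.15},
    {"jaw": 1,"dx": 0.0002,"dy": 0,"dz": 0.0005,"roll": -0.15},
    {"jaw": 1,"dx": 0.0002,"dy": 0,"dz": 0.0005,"roll": -0.15},
    {"jaw": 1,"dx": 0.0002,"dy": 0,"dz": 0.0005,"roll": -0.15},
    {"jaw": 1,"dx": 0.0002,"dy": 0,"dz": 0.0005,"roll": -0.15},
    {"jaw": 1,"dx": 0.0002,"dy": 0,"dz": 0.0005,"roll": -0.15},
    {"jaw": 1,"dx": 0.0002,"dy": 0,"dz": 0.0005,"roll": -0.15},
    {"jaw": 1,"dx": 0.0002,"dy": 0,"dz": 0.0005,"roll": -0.15},
  ],
)

```text
time_s: 17.02
eef_pos: [437.0, 2.1, 80.4]
ee_rot: [2.071, 2.306, 0.035]
contact_force: [-0.4, -1.1, -1.4]
finger_gap: 33.5
```

```bash
python3 st.py
```

```text
17.025 [437.    2.1  80.4] [-2.520e-01  5.380e-01  2.055e+00  1.000e-03  5.010e-01 -3.610e-01] zax [ 0.046 -0.011 -0.999] phi 0.108 [-0.4 -1.1 -1.4] 33.5 grasp [436.1   2.3  99.1]
```

carry_out(
  steps=[
    {"jaw": 1,"dx": 0.0001,"dy": 0,"dz": 0.0005,"roll": -0.15},
    {"jaw": 1,"dx": 0.0001,"dy": 0,"dz": 0.0005,"roll": -0.15},
    {"jaw": 1,"dx": 0.0001,"dy": 0,"dz": 0.0005,"roll": -0.15},
    {"jaw": 1,"dx": 0.0001,"dy": 0,"dz": 0.0005,"roll": -0.15},
    {"jaw": 1,"dx": 0.0001,"dy": 0,"dz": 0.0005,"roll": -0.15},
    {"jaw": 1,"dx": 0.0001,"dy": 0,"dz": 0.0005,"roll": -0.15},
    {"jaw": 1,"dx": 0.0001,"dy": 0,"dz": 0.0005,"roll": -0.15},
    {"jaw": 1,"dx": 0.0001,"dy": 0,"dz": 0.0005,"roll": -0.15},
  ],
)

```text
time_s: 18.02
eef_pos: [436.6, 2.2, 84.3]
ee_rot: [3.023, 0.675, -0.013]
contact_force: [0.6, -1.5, -2.5]
finger_gap: 33.6
```

```bash
python3 st.py; python3 - <<'E'
from h import *
p=env.get_image("top")
cv2.imwrite("pics/tz7.png",cv2.resize(p["image"][155:215,325:385],None,fx=10,fy=10,interpolation=cv2.INTER_CUBIC))
E
```

```text
18.025 [436.6   2.2  84.3] [-0.221  0.538  2.02  -0.08   0.574  0.977] zax [ 0.002 -0.045 -0.999] phi -1.131 [ 0.6 -1.5 -2.5] 33.6 grasp [436.5   3.1 103. ]
```

View pics/tz7.png

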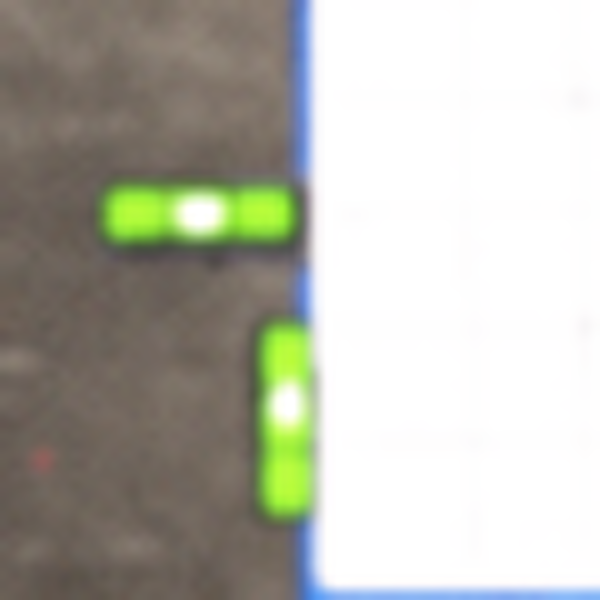

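carry_out(
  steps=[
    {"jaw": 1,"dx": 0.0001,"dy": 0,"dz": 0.0005,"roll": -0.15},
    {"jaw": 1,"dx": 0.0001,"dy": 0,"dz": 0.0005,"roll": -0.15},
    {"jaw": 1,"dx": 0.0001,"dy": 0,"dz": 0.0005,"roll": -0.15},
    {"jaw": 1,"dx": 0.0001,"dy": 0,"dz": 0.0005,"roll": -0.15},
    {"jaw": 1,"dx": 0.0001,"dy": 0,"dz": 0.0005,"roll": -0.15},
    {"jaw": 1,"dx": 0.0001,"dy": 0,"dz": 0.0005,"roll": -0.15},
    {"jaw": 1,"dx": 0.0001,"dy": 0,"dz": 0.0,"roll": 0},
  ],
)

```text
time_s: 18.95
eef_pos: [437.4, 3.3, 87.2]
ee_rot: [3.021, -0.74, -0.04]
contact_force: [-2.2, -2.3, -1.4]
finger_gap: 33.6
```

```bash
python3 st.py; python3 - <<'E'
from h import *
p=env.get_image("top")
cv2.imwrite("pics/tz8.png",cv2.resize(p["image"][155:215,325:385],None,fx=10,fy=10,interpolation=cv2.INTER_CUBIC))
E
```

```text
18.95 [437.4   3.3  87.2] [-0.227  0.539  1.991 -0.052  0.638  1.867] zax [-0.032 -0.024 -0.999] phi -2.051 [-2.2 -2.3 -1.4] 33.6 grasp [438.    3.8 105.9]
```

View pics/tz8.png

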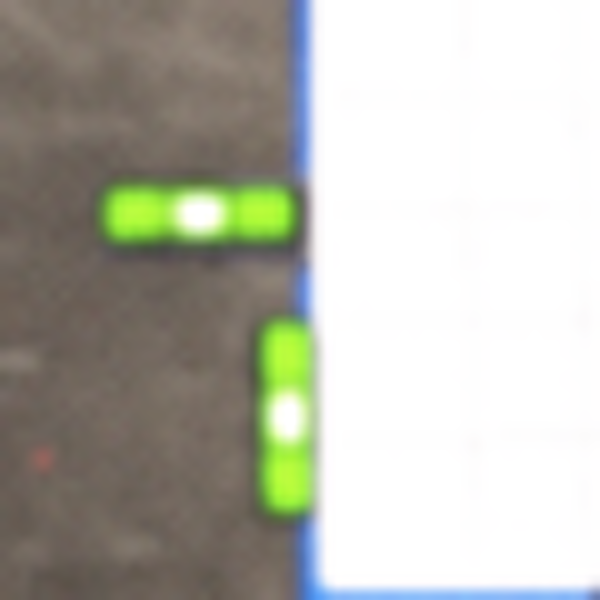

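carry_out(
  steps=[
    {"jaw": 0.4,"dx": 0,"dy": 0,"dz": 0,"roll": 0},
    {"jaw": 0.4,"dx": 0,"dy": 0,"dz": 0,"roll": 0},
    {"jaw": 0.4,"dx": 0,"dy": 0,"dz": 0.03,"roll": 0},
    {"jaw": 0.4,"dx": 0,"dy": 0,"dz": 0.05,"roll": 0},
    {"jaw": 0.4,"dx": 0.0,"dy": 0.025,"dz": 0.02,"roll": 0.18},
    {"jaw": 1,"dx": 0,"dy": 0.025,"dz": 0,"roll": 0.18},
    {"jaw": 1,"dx": 0,"dy": 0.025,"dz": 0,"roll": 0.18},
    {"jaw": 1,"dx": 0,"dy": 0.025,"dz": 0,"roll": 0.18},
  ],
)

```text
time_s: 20.0
eef_pos: [437.8, 105.0, 191.3]
ee_rot: [3.071, 0.421, -0.014]
contact_force: [-0.2, 0.0, -0.6]
finger_gap: 30.1
```

carry_out(
  steps=[
    {"jaw": 1,"dx": 0,"dy": 0.015,"dz": 0,"roll": 0.18},
    {"jaw": 1,"dx": 0,"dy": 0.015,"dz": 0,"roll": 0.18},
    {"jaw": 1,"dx": 0,"dy": 0.01,"dz": 0,"roll": 0.18},
    {"jaw": 1,"dx": 0,"dy": 0.01,"dz": 0,"roll": 0.18},
    {"jaw": 1,"dx": 0.0,"dy": 0.005,"dz": 0,"roll": 0.18},
    {"jaw": 1,"dx": 0,"dy": 0,"dz": 0,"roll": 0.18},
    {"jaw": 1,"dx": 0,"dy": 0,"dz": 0,"roll": 0.15},
  ],
)

```text
time_s: 20.88
eef_pos: [435.6, 164.7, 191.6]
ee_rot: [2.21, 2.177, 0.026]
contact_force: [-0.2, 0.3, -0.8]
finger_gap: 0.6
```

```bash
python3 st.py; python3 - <<'E'
from h import *
p=env.get_image("wrist");save(p,"w9.png")
p=env.get_image("scene")
cv2.imwrite("pics/sz9.png",cv2.resize(p["image"][140:240,270:410],None,fx=5,fy=5,interpolation=cv2.INTER_CUBIC))
E
```

```text
20.875 [435.6 164.7 191.6] [ 0.135  0.351  1.877 -0.028  0.877  0.168] zax [ 0.04  -0.016 -0.999] phi -0.015 [-0.2  0.3 -0.8] 0.6 grasp [434.9 165.  210.3]
```

View pics/w9.png

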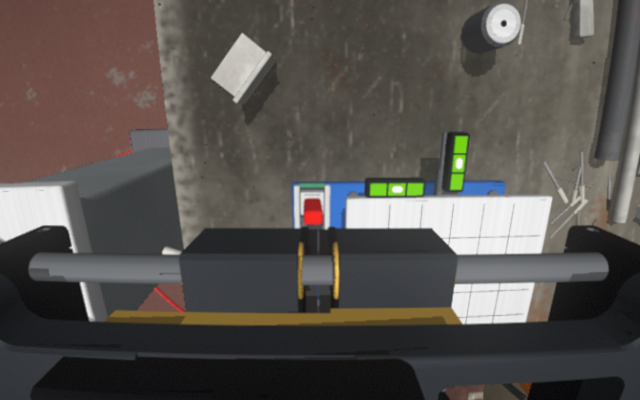

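View pics/sz9.png

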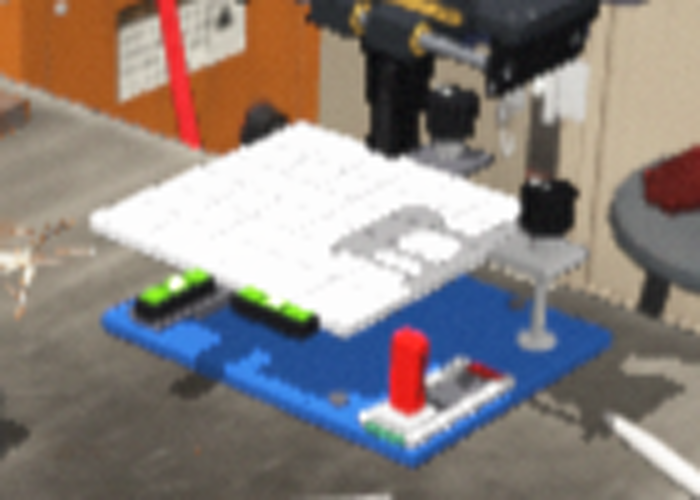

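carry_out(
  steps=[
    {"jaw": 1,"dx": -0.002,"dy": 0,"dz": -0.03,"roll": 0},
    {"jaw": 1,"dx": -0.002,"dy": 0,"dz": -0.03,"roll": 0},
    {"jaw": 1,"dx": -0.002,"dy": 0,"dz": -0.03,"roll": 0},
    {"jaw": 1,"dx": -0.002,"dy": 0,"dz": -0.025,"roll": 0},
    {"jaw": 1,"dx": 0,"dy": 0,"dz": -0.015,"roll": 0},
    {"jaw": 1,"dx": 0,"dy": 0,"dz": 0,"roll": 0},
  ],
)

```text
time_s: 21.72
eef_pos: [429.4, 165.0, 59.2]
ee_rot: [2.228, 2.152, 0.033]
contact_force: [0.4, 0.3, 0.3]
finger_gap: 0.1
```

```bash
python3 st.py
```

```text
21.725 [429.4 165.   59.2] [ 0.139  0.601  2.003 -0.048  0.495  0.215] zax [ 0.045 -0.017 -0.999] phi -0.034 [0.4 0.3 0.3] 0.1 grasp [428.5 165.3  77.9]
```

carry_out(
  steps=[
    {"jaw": 1,"dx": 0.006,"dy": -0.01,"dz": -0.006,"roll": 0.03},
    {"jaw": 1,"dx": 0,"dy": -0.014,"dz": 0,"roll": 0},
    {"jaw": 1,"dx": 0,"dy": -0.014,"dz": 0,"roll": 0},
    {"jaw": 1,"dx": 0,"dy": -0.014,"dz": 0,"roll": 0},
    {"jaw": 1,"dx": 0,"dy": -0.008,"dz": 0,"roll": 0},
  ],
)

```text
time_s: 22.35
eef_pos: [436.0, 103.1, 55.2]
ee_rot: [2.199, 2.181, 0.038]
contact_force: [-0.2, 2.0, -2.0]
finger_gap: 0.5
```

```bash
python3 st.py
```

```text
22.35 [436.  103.1  55.2] [-0.009  0.602  2.041 -0.031  0.45   0.028] zax [ 0.049 -0.014 -0.999] phi -0.008 [-0.2  2.  -2. ] 0.5 grasp [435.1 103.3  73.8]
```

carry_out(
  steps=[
    {"jaw": 1,"dx": 0,"dy": -0.006,"dz": 0,"roll": 0},
    {"jaw": 1,"dx": 0,"dy": -0.005,"dz": 0,"roll": 0},
    {"jaw": 1,"dx": 0,"dy": -0.004,"dz": 0,"roll": 0},
  ],
)

```text
time_s: 22.72
eef_pos: [436.0, 94.3, 55.6]
ee_rot: [2.221, 2.168, 0.055]
contact_force: [2.5, 37.2, -3.4]
finger_gap: 0.1
```

```bash
python3 st.py
```

```text
22.725 [436.   94.3  55.6] [-0.038  0.599  2.05  -0.     0.441 -0.014] zax [ 0.051 -0.002 -0.999] phi -0.024 [ 2.5 37.2 -3.4] 0.1 grasp [435.   94.4  74.2]
```

carry_out(
  steps=[
    {"jaw": 1,"dx": 0,"dy": 0.01,"dz": 0,"roll": 0},
    {"jaw": 1,"dx": 0,"dy": 0.01,"dz": 0.03,"roll": 0},
    {"jaw": 0,"dx": 0,"dy": 0.02,"dz": 0.06,"roll": 0},
    {"jaw": 0,"dx": 0,"dy": 0.04,"dz": 0.06,"roll": 0},
    {"jaw": 0,"dx": 0,"dy": 0.04,"dz": 0.06,"roll": 0},
    {"jaw": 0,"dx": 0,"dy": 0.02,"dz": 0.03,"roll": 0},
    {"jaw": 0,"dx": 0,"dy": 0.0,"dz": 0,"roll": 0},
  ],
)

```text
time_s: 23.6
eef_pos: [436.1, 225.9, 287.6]
ee_rot: [2.215, 2.168, 0.058]
contact_force: [-0.1, -0.7, -0.5]
finger_gap: 42.7
```

```bash
python3 st.py; python3 look.py; python3 - <<'E'
from h import *
p=env.get_image("wrist");save(p,"w10.png")
for t in("stub_large","stub_small","angle_1","nut","gel_tin","bolt"):
  for r in env.place_of(t,p)[:3]: print(t,np.round(r["pixel"],1),round(r["score"],2),onz(p,r["pixel"],0).round(1))
q=env.get_image("top");save(q,"t10.png")
E
```

```text
23.6 [436.1 225.9 287.6] [ 0.261  0.245  1.709 -0.02   1.135  0.291] zax [ 0.056 -0.004 -0.998] phi -0.022 [-0.1 -0.7 -0.5] 42.7 grasp [435.  225.9 306.3]
level_base scene [([331.3, 205.1], 0.9)]
level_base top [([388.8, 179.6], 0.92)]
    [563.8  57.5  -2.5] [1.5 1.6]
deck_top scene [([338.9, 181.2], 0.57), ([261.9, 228.0], 0.26)]
deck_top top [([396.3, 175.1], 0.58)]
    [560.   44.6  76.4] [1.6 1.8]
knob_front_grip scene [([377.7, 182.6], 0.69)]
knob_front_grip top [([417.8, 219.6], 0.46)]
    [444.1  -1.6  93.1] [0.2 0.3]
knob_side_grip scene [([359.8, 163.2], 0.44)]
knob_side_grip top [([445.3, 176.4], 0.73), ([232.0, 234.5], 0.64)]
    [558.5 -73.9  99.2] [1.3 1.6]
lock_grip scene [([361.7, 202.4], 0.45)]
lock_grip top [([381.7, 224.5], 0.61), ([396.6, 174.1], 0.45), ([392.5, 179.0], 0.28)]
    [433.3  89.8  66. ] [0.5 0.5]
stub_large scene [([256.2, 253.6], 0.7)]
stub_large top [([266.9, 185.9], 0.76)]
    [546.5 404.9  -3.9] [1.2 1.1]
stub_small scene [([263.4, 230.3], 0.72), ([330.5, 187.9], 0.68), ([338.5, 253.6], 0.57)]
stub_small top [([299.5, 164.4], 0.73)]
    [6.093e+02 3.120e+02 4.000e-01] [0.1 0.1]
angle_1 scene [([336.9, 256.5], 0.75)]
angle_1 top [([264.4, 188.6], 0.18)]
gel_tin scene [([263.0, 294.4], 0.87)]
gel_tin top [([229.5, 236.4], 0.78)]
    [405.3 514.4  -1.2] [0.3 0.3]
bolt scene [([255.5, 251.7], 0.58), ([262.6, 271.0], 0.5), ([362.0, 202.8], 0.37)]
bolt top [([247.8, 219.5], 0.7)]
    [455.1 461.5  12.8] [1.2 1. ]
nut scene [([306.3, 265.6], 0.53)]
nut top [([282.7, 235.7], 0.54)]
    [404.8 362.5   1.5] [0.1 0.1]
stub_large [387.1  16.2] 0.73 [542.3 412.3   0. ]
stub_small [437.1  98.6] 0.76 [614.2 308.3   0. ]
angle_1 [255.7 128. ] 0.74 [365.7 274.6   0. ]
nut [277.4  56.3] 0.67 [399.6 365.1   0. ]
```

View pics/w10.png

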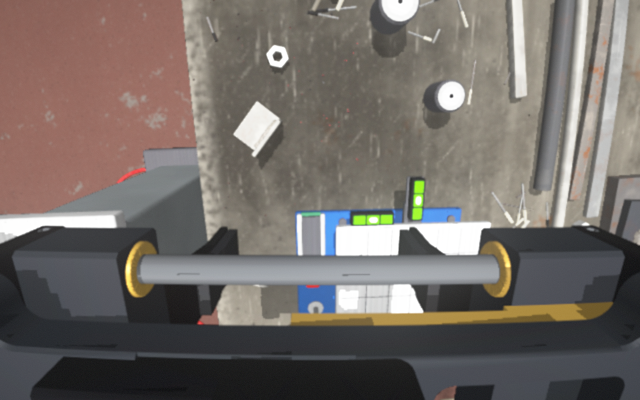

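View pics/t10.png

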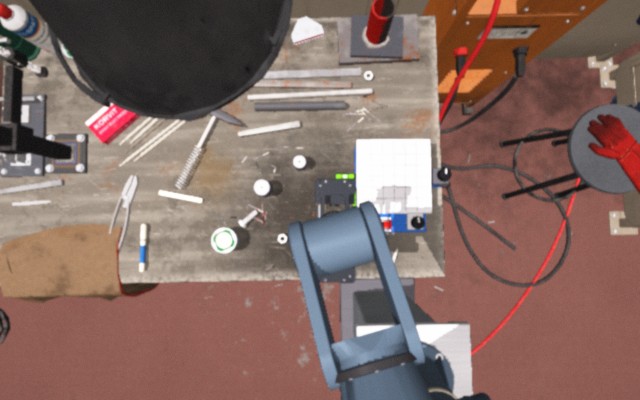

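carry_out(
  steps=[
    {"jaw": 0,"dx": 0.045,"dy": 0.018,"dz": -0.02,"roll": 0},
    {"jaw": 0,"dx": 0.045,"dy": 0.018,"dz": -0.02,"roll": 0},
    {"jaw": 0,"dx": 0.045,"dy": 0.018,"dz": -0.02,"roll": 0},
    {"jaw": 0,"dx": 0.025,"dy": 0.018,"dz": -0.03,"roll": 0},
    {"jaw": 0.2,"dx": 0.01,"dy": 0.0,"dz": -0.03,"roll": 0},
    {"jaw": 0.2,"dx": 0,"dy": 0,"dz": 0,"roll": 0},
  ],
)

```text
time_s: 27.05
eef_pos: [610.2, 299.2, 161.3]
ee_rot: [2.22, 2.166, 0.053]
contact_force: [-0.5, -0.2, 0.1]
finger_gap: 74.8
```

```bash
cat > wl.py <<'E'
import sys
from h import *
exec(open("st.py").read())
p=env.get_image("wrist");save(p,sys.argv[1])
for a in sys.argv[2:]:
  t,z=a.split(":")
  for r in env.place_of(t,p)[:2]: print(t,np.round(r["pixel"],1),round(r["score"],2),onz(p,r["pixel"],float(z)).round(1))
  for r in env.outline_of(t,p)[:1]:
    print(" bbox",np.round(r["bbox"],1),round(r["score"],2))
E
python3 wl.py w11.png stub_small:0
```

```text
27.05 [610.2 299.2 161.3] [ 0.301  0.65   1.379 -0.022  1.064  0.335] zax [ 0.052 -0.004 -0.999] phi -0.024 [-0.5 -0.2  0.1] 74.8 grasp [609.2 299.2 180. ]
stub_small [311.5 171.5] 0.61 [612.3 309.5   0. ]
 bbox [314.6 177.   37.5  48.4] 0.88
```

View pics/w11.png

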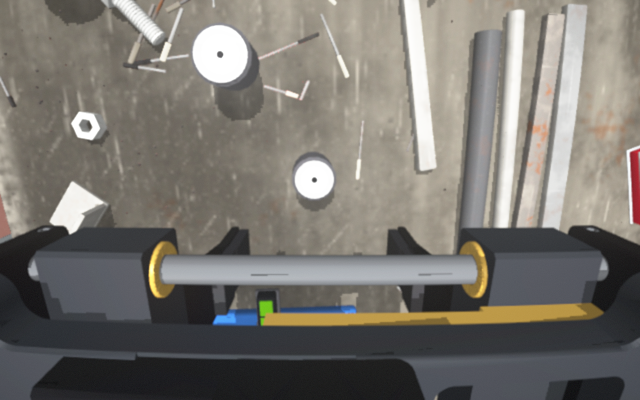

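```bash
python3 - <<'E'
from h import *
p=env.get_image("wrist")
print(onz(p,(314,180),45),onz(p,(220,54),55))
E
```

```text
[615.41559444 310.14523771  45.        ] [543.99987142 415.79439112  55.        ]
```

carry_out(
  steps=[
    {"jaw": 0.2,"dx": 0.003,"dy": 0.006,"dz": -0.03,"roll": 0},
    {"jaw": 0.2,"dx": 0.002,"dy": 0.005,"dz": -0.03,"roll": 0},
    {"jaw": 0.2,"dx": 0,"dy": 0,"dz": -0.03,"roll": 0},
    {"jaw": 0.2,"dx": 0,"dy": 0,"dz": 0,"roll": 0},
  ],
)

```text
time_s: 27.75
eef_pos: [619.5, 312.6, 84.5]
ee_rot: [2.212, 2.159, 0.086]
contact_force: [-0.6, 0.6, -0.3]
finger_gap: 69.9
```

```bash
python3 st.py
```

```text
27.75 [619.5 312.6  84.5] [ 0.315  0.755  1.408 -0.025  0.907  0.354] zax [ 0.074  0.003 -0.997] phi -0.024 [-0.6  0.6 -0.3] 69.9 grasp [618.2 312.5 103.2]
```

carry_out(
  steps=[
    {"jaw": 0.2,"dx": 0,"dy": 0,"dz": 0,"roll": -0.18},
    {"jaw": 0.2,"dx": 0,"dy": 0,"dz": 0,"roll": -0.18},
    {"jaw": 0.2,"dx": 0,"dy": 0,"dz": 0,"roll": -0.18},
    {"jaw": 0.2,"dx": 0,"dy": 0,"dz": 0,"roll": -0.18},
    {"jaw": 0.2,"dx": 0,"dy": 0,"dz": 0,"roll": -0.18},
    {"jaw": 0.2,"dx": 0,"dy": 0,"dz": 0,"roll": -0.18},
    {"jaw": 0.2,"dx": 0,"dy": 0,"dz": 0,"roll": -0.18},
    {"jaw": 0.2,"dx": 0,"dy": 0,"dz": 0,"roll": -0.18},
  ],
)

```text
time_s: 28.75
eef_pos: [628.9, 316.2, 110.6]
ee_rot: [3.056, 0.088, 0.058]
contact_force: [-0.1, -0.0, -0.7]
finger_gap: 69.9
```

carry_out(
  steps=[
    {"jaw": 0.2,"dx": 0,"dy": 0,"dz": 0,"roll": -0.18},
    {"jaw": 0.2,"dx": 0,"dy": 0,"dz": 0,"roll": -0.18},
    {"jaw": 0.2,"dx": 0,"dy": 0,"dz": 0,"roll": -0.18},
    {"jaw": 0.2,"dx": 0,"dy": 0,"dz": 0,"roll": -0.1},
    {"jaw": 0.2,"dx": 0,"dy": 0,"dz": 0,"roll": 0},
  ],
)

```text
time_s: 29.38
eef_pos: [634.7, 318.7, 127.6]
ee_rot: [2.921, -0.912, 0.044]
contact_force: [0.5, 0.3, -0.3]
finger_gap: 69.8
```

```bash
python3 st.py
```

```text
29.375 [634.7 318.7 127.6] [ 0.344  0.761  1.244 -0.09   1.164  2.557] zax [ 0.004 -0.086 -0.996] phi -2.178 [ 0.5  0.3 -0.3] 69.8 grasp [634.7 320.3 146.2]
```

carry_out(
  steps=[
    {"jaw": 0.2,"dx": -0.012,"dy": -0.006,"dz": -0.045,"roll": 0},
    {"jaw": 0.2,"dx": -0.012,"dy": -0.006,"dz": -0.045,"roll": 0},
  ],
)

```text
time_s: 29.62
eef_pos: [617.2, 309.1, 45.5]
ee_rot: [2.934, -0.91, 0.07]
contact_force: [-0.3, 0.6, -0.9]
finger_gap: 69.6
```

```bash
python3 st.py
```

```text
29.625 [617.2 309.1  45.5] [ 0.34   0.831  1.361 -0.101  0.957  2.571] zax [ 0.023 -0.079 -0.997] phi -2.174 [-0.3  0.6 -0.9] 69.6 grasp [616.7 310.5  64.2]
```

carry_out(
  steps=[
    {"jaw": 0.2,"dx": -0.003,"dy": 0,"dz": -0.038,"roll": 0},
    {"jaw": 0.2,"dx": 0,"dy": 0,"dz": -0.004,"roll": 0},
  ],
)

```text
time_s: 29.88
eef_pos: [613.5, 308.8, 3.8]
ee_rot: [2.935, -0.906, 0.07]
contact_force: [1.2, -0.6, 0.3]
finger_gap: 69.9
```

```bash
python3 st.py
```

```text
29.875 [613.5 308.8   3.8] [ 0.341  0.885  1.381 -0.107  0.883  2.578] zax [ 0.023 -0.079 -0.997] phi -2.171 [ 1.2 -0.6  0.3] 69.9 grasp [613.1 310.3  22.4]
```

carry_out(
  steps=[
    {"jaw": 1,"dx": 0,"dy": 0,"dz": 0,"roll": 0},
    {"jaw": 1,"dx": 0,"dy": 0,"dz": 0,"roll": 0},
    {"jaw": 1,"dx": 0,"dy": 0,"dz": 0,"roll": 0},
    {"jaw": 1,"dx": 0,"dy": 0,"dz": 0,"roll": 0},
  ],
  force=25,
)

```text
time_s: 30.38
eef_pos: [616.9, 310.0, 9.8]
ee_rot: [2.94, -0.905, 0.08]
contact_force: [-0.5, 0.1, -1.7]
finger_gap: 39.4
```

```bash
python3 st.py
```

```text
30.375 [616.9 310.    9.8] [ 0.341  0.878  1.377 -0.107  0.887  2.576] zax [ 0.031 -0.077 -0.997] phi -2.169 [-0.5  0.1 -1.7] 39.4 grasp [616.3 311.4  28.4]
```

carry_out(
  steps=[
    {"jaw": 1,"dx": 0,"dy": 0,"dz": 0.05,"roll": 0},
    {"jaw": 1,"dx": 0,"dy": -0.02,"dz": 0.05,"roll": 0},
    {"jaw": 1,"dx": 0,"dy": -0.05,"dz": 0.03,"roll": 0},
    {"jaw": 1,"dx": 0,"dy": -0.05,"dz": 0,"roll": 0},
    {"jaw": 1,"dx": 0,"dy": -0.05,"dz": -0.003,"roll": 0},
    {"jaw": 1,"dx": 0,"dy": -0.05,"dz": -0.003,"roll": 0},
    {"jaw": 1,"dx": 0,"dy": -0.04,"dz": -0.003,"roll": 0},
    {"jaw": 1,"dx": 0,"dy": -0.02,"dz": -0.003,"roll": 0},
  ],
)

```text
time_s: 31.38
eef_pos: [614.8, 24.2, 131.0]
ee_rot: [2.943, -0.897, 0.083]
contact_force: [-0.6, 0.2, -1.6]
finger_gap: 39.4
```

```bash
python3 st.py
```

```text
31.375 [614.8  24.2 131. ] [-0.105  0.618  1.563 -0.092  0.922  2.111] zax [ 0.033 -0.077 -0.996] phi -2.164 [-0.6  0.2 -1.6] 39.4 grasp [614.2  25.6 149.7]
```

carry_out(
  steps=[
    {"jaw": 1,"dx": 0,"dy": -0.02,"dz": -0.02,"roll": 0},
    {"jaw": 1,"dx": 0,"dy": 0,"dz": -0.02,"roll": 0},
    {"jaw": 1,"dx": 0,"dy": 0,"dz": 0,"roll": 0},
  ],
)

```text
time_s: 31.75
eef_pos: [614.8, 3.2, 90.0]
ee_rot: [2.943, -0.9, 0.083]
contact_force: [-0.4, 0.1, -2.3]
finger_gap: 39.4
```

```bash
python3 st.py
```

```text
31.75 [614.8   3.2  90. ] [-0.141  0.675  1.591 -0.095  0.834  2.086] zax [ 0.033 -0.076 -0.997] phi -2.166 [-0.4  0.1 -2.3] 39.4 grasp [614.2   4.6 108.6]
```

carry_out(
  steps=[
    {"jaw": 1,"dx": 0,"dy": 0,"dz": -0.004,"roll": 0},
    {"jaw": 1,"dx": 0,"dy": 0,"dz": -0.003,"roll": 0},
  ],
)

```text
time_s: 32.0
eef_pos: [615.5, 4.2, 84.4]
ee_rot: [2.944, -0.897, 0.085]
contact_force: [-4.3, -1.4, 12.9]
finger_gap: 39.9
```

```bash
python3 st.py; python3 - <<'E'
from h import *
q=env.get_image("scene")
cv2.imwrite("pics/sz12.png",cv2.resize(q["image"][110:240,270:410],None,fx=5,fy=4.6,interpolation=cv2.INTER_CUBIC)[:600])
E
```

```text
32.0 [615.5   4.2  84.4] [-0.139  0.684  1.593 -0.097  0.821  2.088] zax [ 0.034 -0.076 -0.996] phi -2.164 [-4.3 -1.4 12.9] 39.9 grasp [614.9   5.6 103. ]
```

View pics/sz12.png

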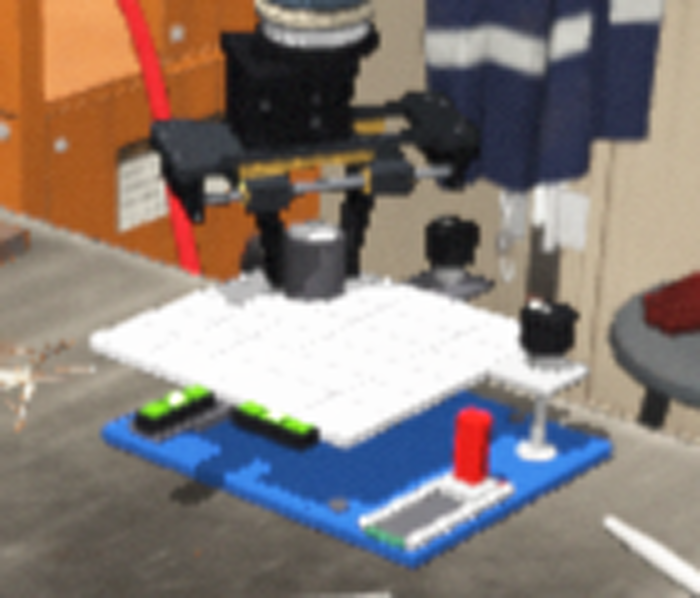

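carry_out(
  steps=[
    {"jaw": 0.2,"dx": 0,"dy": 0,"dz": 0,"roll": 0},
    {"jaw": 0.2,"dx": 0,"dy": 0,"dz": 0,"roll": 0},
    {"jaw": 0.2,"dx": 0,"dy": 0,"dz": 0.01,"roll": 0},
    {"jaw": 0.2,"dx": 0,"dy": 0,"dz": 0.05,"roll": 0},
    {"jaw": 0.2,"dx": 0,"dy": 0.04,"dz": 0.04,"roll": 0.18},
    {"jaw": 0.2,"dx": -0.01,"dy": 0.05,"dz": 0,"roll": 0.18},
    {"jaw": 0.2,"dx": -0.01,"dy": 0.05,"dz": 0,"roll": 0.18},
    {"jaw": 0.2,"dx": -0.01,"dy": 0.05,"dz": 0,"roll": 0.18},
  ],
)

```text
time_s: 33.05
eef_pos: [590.5, 196.6, 195.2]
ee_rot: [3.095, 0.225, 0.139]
contact_force: [-0.1, 0.8, -0.0]
finger_gap: 69.2
```

carry_out(
  steps=[
    {"jaw": 0.1,"dx": -0.01,"dy": 0.05,"dz": 0,"roll": 0.18},
    {"jaw": 0.1,"dx": -0.01,"dy": 0.05,"dz": 0,"roll": 0.18},
    {"jaw": 0.1,"dx": -0.01,"dy": 0.05,"dz": 0,"roll": 0.18},
    {"jaw": 0.1,"dx": -0.01,"dy": 0.03,"dz": 0,"roll": 0.18},
    {"jaw": 0.1,"dx": 0,"dy": 0.01,"dz": -0.01,"roll": 0.18},
  ],
)

```text
time_s: 33.67
eef_pos: [549.0, 397.7, 191.6]
ee_rot: [-2.681, -1.608, -0.167]
contact_force: [0.1, -0.3, 0.2]
finger_gap: 78.2
```

```bash
python3 wl.py w13.png stub_large:0; python3 - <<'E'
from h import *
q=env.get_image("top")
cv2.imwrite("pics/tz13.png",cv2.resize(q["image"][120:270,240:470],None,fx=3.4,fy=3.4,interpolation=cv2.INTER_CUBIC))
E
```

```text
33.675 [549.  397.7 191.6] [0.453 0.59  1.412 0.024 1.034 0.932] zax [ 0.086  0.064 -0.994] phi -0.492 [ 0.1 -0.3  0.2] 78.2 grasp [547.4 396.4 210.2]
stub_large [300.5 184.3] 0.72 [544.6 411.    0. ]
 bbox [296.5 187.9  48.2  54.8] 0.74
```

View pics/w13.png

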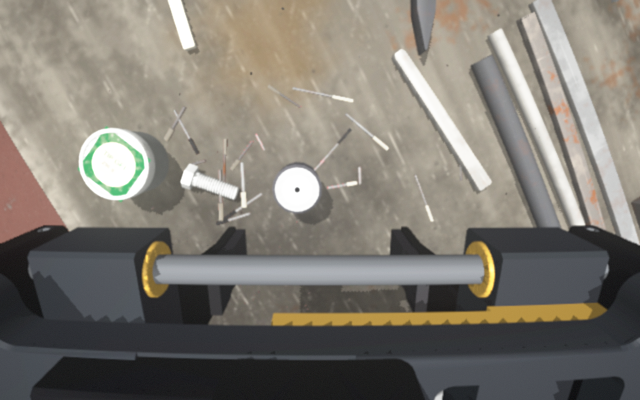

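View pics/tz13.png

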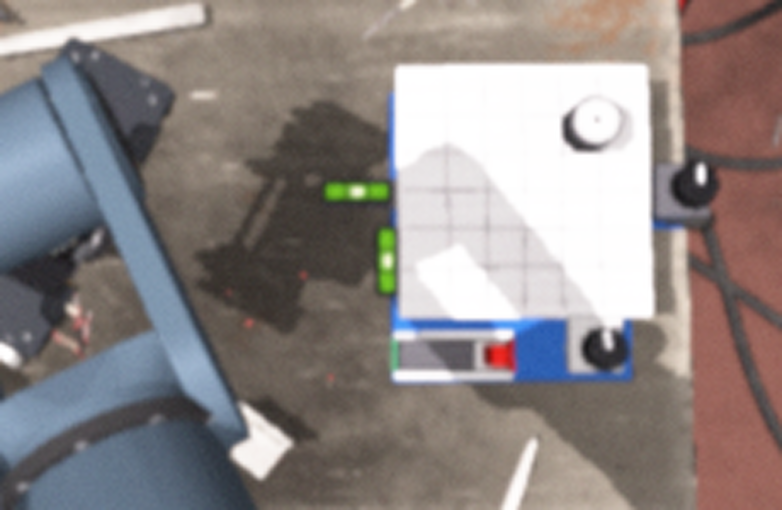

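carry_out(
  steps=[
    {"jaw": 0.1,"dx": 0,"dy": 0,"dz": -0.002,"roll": 0.18},
    {"jaw": 0.1,"dx": 0,"dy": 0,"dz": -0.002,"roll": 0.18},
    {"jaw": 0.1,"dx": 0,"dy": 0,"dz": -0.002,"roll": 0.18},
    {"jaw": 0.1,"dx": 0,"dy": 0,"dz": -0.002,"roll": 0.18},
    {"jaw": 0.1,"dx": 0,"dy": 0,"dz": -0.002,"roll": 0.18},
    {"jaw": 0.1,"dx": 0,"dy": 0,"dz": -0.002,"roll": 0.18},
    {"jaw": 0.1,"dx": 0,"dy": 0,"dz": -0.002,"roll": 0.18},
    {"jaw": 0.1,"dx": 0,"dy": 0,"dz": -0.002,"roll": 0.18},
  ],
)

```text
time_s: 34.88
eef_pos: [554.5, 386.3, 180.1]
ee_rot: [-0.933, -2.921, -0.114]
contact_force: [1.0, 0.3, -0.1]
finger_gap: 78.0
```

carry_out(
  steps=[
    {"jaw": 0.1,"dx": 0,"dy": 0,"dz": -0.002,"roll": 0.18},
    {"jaw": 0.1,"dx": 0,"dy": 0,"dz": -0.002,"roll": 0.18},
    {"jaw": 0.1,"dx": 0,"dy": 0,"dz": -0.002,"roll": 0.18},
    {"jaw": 0.1,"dx": 0,"dy": 0,"dz": -0.002,"roll": 0.18},
    {"jaw": 0.1,"dx": 0,"dy": 0,"dz": -0.002,"roll": 0.18},
    {"jaw": 0.1,"dx": 0,"dy": 0,"dz": -0.002,"roll": 0.18},
    {"jaw": 0.1,"dx": 0,"dy": 0,"dz": -0.002,"roll": 0.18},
    {"jaw": 0.1,"dx": 0,"dy": 0,"dz": -0.002,"roll": 0.18},
  ],
)

```text
time_s: 35.88
eef_pos: [560.9, 377.0, 169.5]
ee_rot: [1.234, -2.782, -0.008]
contact_force: [-0.8, 0.3, 1.2]
finger_gap: 78.4
```

```bash
python3 wl.py w14.png stub_large:0
```

```text
35.875 [560.9 377.  169.5] [ 0.424  0.694  1.262  0.006  1.284 -1.984] zax [-0.091 -0.035 -0.995] phi 2.404 [-0.8  0.3  1.2] 78.4 grasp [562.6 377.6 188.1]
stub_large [348.  210.9] 0.8 [543.  415.4   0. ]
 bbox [352.3 218.8  51.   59.8] 0.6
```

View pics/w14.png

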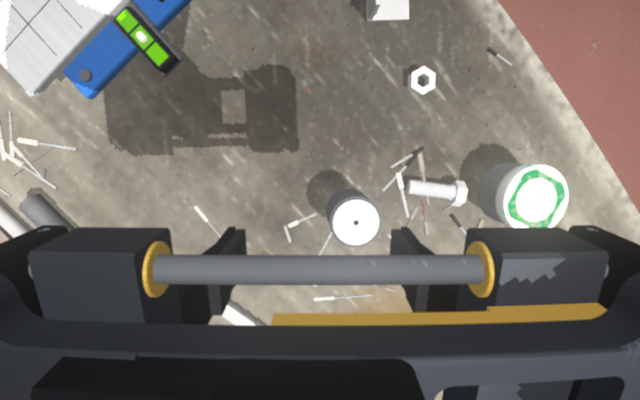

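```bash
python3 - <<'E'
from h import *
p=env.get_image("wrist"); print(onz(p,(356,222),55))
E
```

```text
[541.97545923 414.68991968  55.        ]
```

carry_out(
  steps=[
    {"jaw": 0.22,"dx": -0.008,"dy": 0.018,"dz": -0.03,"roll": 0},
    {"jaw": 0.22,"dx": -0.008,"dy": 0.018,"dz": -0.03,"roll": 0},
    {"jaw": 0.22,"dx": 0,"dy": 0,"dz": -0.02,"roll": 0},
  ],
)

```text
time_s: 36.45
eef_pos: [547.5, 413.5, 91.3]
ee_rot: [1.209, -2.802, -0.009]
contact_force: [-0.7, -0.7, -0.1]
finger_gap: 68.5
```

```bash
python3 st.py
```

```text
36.45 [547.5 413.5  91.3] [ 0.479  0.792  1.292  0.014  1.147 -1.913] zax [-0.085 -0.03  -0.996] phi 2.384 [-0.7 -0.7 -0.1] 68.5 grasp [549.1 414.  109.9]
```

carry_out(
  steps=[
    {"jaw": 0.22,"dx": -0.006,"dy": 0,"dz": -0.03,"roll": 0},
    {"jaw": 0.22,"dx": 0,"dy": 0,"dz": -0.03,"roll": 0},
    {"jaw": 0.22,"dx": 0,"dy": 0,"dz": -0.023,"roll": 0},
  ],
)

```text
time_s: 36.83
eef_pos: [544.1, 411.3, 6.9]
ee_rot: [1.2, -2.81, -0.007]
contact_force: [0.3, -0.1, 0.7]
finger_gap: 67.8
```

```bash
python3 st.py
```

```text
36.825 [544.1 411.3   6.9] [ 0.479  0.896  1.335  0.013  0.997 -1.907] zax [-0.081 -0.03  -0.996] phi 2.376 [ 0.3 -0.1  0.7] 67.8 grasp [545.6 411.8  25.5]
```

carry_out(
  steps=[
    {"jaw": 1,"dx": -0.002,"dy": 0.002,"dz": 0,"roll": 0},
    {"jaw": 1,"dx": 0,"dy": 0,"dz": 0,"roll": 0},
    {"jaw": 1,"dx": 0,"dy": 0,"dz": 0,"roll": 0},
    {"jaw": 1,"dx": 0,"dy": 0,"dz": 0,"roll": 0},
  ],
  force=30,
)

```text
time_s: 37.33
eef_pos: [543.0, 412.0, 7.9]
ee_rot: [1.193, -2.812, -0.007]
contact_force: [0.4, 0.4, -3.0]
finger_gap: 47.7
```

```bash
python3 st.py
```

```text
37.325 [543.  412.    7.9] [ 0.48   0.894  1.336  0.013  0.997 -1.9  ] zax [-0.081 -0.03  -0.996] phi 2.372 [ 0.4  0.4 -3. ] 47.7 grasp [544.5 412.5  26.5]
```

carry_out(
  steps=[
    {"jaw": 1,"dx": 0,"dy": 0,"dz": 0.05,"roll": 0},
    {"jaw": 1,"dx": 0,"dy": -0.01,"dz": 0.05,"roll": 0},
    {"jaw": 1,"dx": 0.01,"dy": -0.05,"dz": 0.03,"roll": 0},
    {"jaw": 1,"dx": 0.015,"dy": -0.05,"dz": 0,"roll": 0},
    {"jaw": 1,"dx": 0.015,"dy": -0.055,"dz": 0,"roll": 0},
    {"jaw": 1,"dx": 0.015,"dy": -0.055,"dz": 0,"roll": 0},
    {"jaw": 1,"dx": 0.01,"dy": -0.05,"dz": 0,"roll": 0},
    {"jaw": 1,"dx": 0.005,"dy": -0.03,"dz": 0,"roll": 0},
  ],
)

```text
time_s: 38.33
eef_pos: [614.6, 103.1, 142.7]
ee_rot: [1.205, -2.814, 0.005]
contact_force: [0.3, 0.3, -3.7]
finger_gap: 47.7
```

```bash
python3 st.py
```

```text
38.325 [614.6 103.1 142.7] [ 0.004  0.65   1.447 -0.038  1.118 -2.357] zax [-0.072 -0.035 -0.997] phi 2.379 [ 0.3  0.3 -3.7] 47.7 grasp [615.9 103.8 161.3]
```

Descend to bottom just above the deck (TCP z ≈ 84).

carry_out(
  steps=[
    {"jaw": 1,"dx": 0,"dy": -0.007,"dz": -0.025,"roll": 0},
    {"jaw": 1,"dx": 0,"dy": -0.003,"dz": -0.025,"roll": 0},
    {"jaw": 1,"dx": 0,"dy": 0,"dz": -0.002,"roll": 0},
  ],
)

```text
time_s: 38.7
eef_pos: [616.1, 87.7, 91.0]
ee_rot: [1.197, -2.82, 0.01]
contact_force: [0.1, -0.2, -3.1]
finger_gap: 47.7
```

```bash
python3 st.py
```

```text
38.7 [616.1  87.7  91. ] [-0.019  0.715  1.485 -0.045  1.01  -2.368] zax [-0.069 -0.036 -0.997] phi 2.373 [ 0.1 -0.2 -3.1] 47.7 grasp [617.3  88.3 109.6]
```

carry_out(
  steps=[
    {"jaw": 1,"dx": -0.002,"dy": 0.002,"dz": -0.005,"roll": 0},
    {"jaw": 1,"dx": 0,"dy": 0,"dz": -0.004,"roll": 0},
  ],
)

```text
time_s: 38.95
eef_pos: [614.9, 90.2, 83.1]
ee_rot: [1.198, -2.822, 0.012]
contact_force: [-0.8, 0.5, -2.8]
finger_gap: 47.4
```

```bash
python3 st.py
```

```text
38.95 [614.9  90.2  83.1] [-0.015  0.724  1.493 -0.045  0.991 -2.363] zax [-0.066 -0.037 -0.997] phi 2.373 [-0.8  0.5 -2.8] 47.4 grasp [616.1  90.9 101.8]
```

carry_out(
  steps=[
    {"jaw": 1,"dx": 0,"dy": 0,"dz": -0.003,"roll": 0},
  ],
)

```text
time_s: 39.08
eef_pos: [615.4, 90.5, 81.4]
ee_rot: [1.2, -2.823, 0.014]
contact_force: [-3.4, -0.7, 10.8]
finger_gap: 47.7
```

```bash
python3 st.py
```

```text
39.075 [615.4  90.5  81.4] [-0.014  0.727  1.493 -0.046  0.987 -2.363] zax [-0.065 -0.037 -0.997] phi 2.374 [-3.4 -0.7 10.8] 47.7 grasp [616.6  91.2 100.1]
```

carry_out(
  steps=[
    {"jaw": 0.2,"dx": 0,"dy": 0,"dz": 0,"roll": 0},
    {"jaw": 0.2,"dx": 0,"dy": 0,"dz": 0,"roll": 0},
    {"jaw": 0.2,"dx": 0,"dy": 0,"dz": 0.01,"roll": 0},
    {"jaw": 0.2,"dx": 0,"dy": 0,"dz": 0.05,"roll": 0},
    {"jaw": 0.1,"dx": -0.03,"dy": 0.02,"dz": 0.05,"roll": -0.18},
    {"jaw": 0.1,"dx": -0.05,"dy": 0.03,"dz": 0.01,"roll": -0.18},
    {"jaw": 0.1,"dx": -0.05,"dy": 0.03,"dz": 0,"roll": -0.18},
    {"jaw": 0.1,"dx": -0.05,"dy": 0.03,"dz": 0,"roll": -0.18},
  ],
)

```text
time_s: 40.08
eef_pos: [439.5, 202.0, 211.6]
ee_rot: [0.088, -3.086, -0.025]
contact_force: [-0.1, 0.4, -0.1]
finger_gap: 78.4
```

```bash
python3 st.py;  python3 - <<'E'
from h import *
q=env.get_image("scene");save(q,"s15.png")
cv2.imwrite("pics/sz15.png",cv2.resize(q["image"][140:280,250:410],None,fx=4.2,fy=4.2,interpolation=cv2.INTER_CUBIC))
q=env.get_image("top")
cv2.imwrite("pics/tz15.png",cv2.resize(q["image"][130:270,260:460],None,fx=4,fy=4,interpolation=cv2.INTER_CUBIC))
E
```

```text
40.075 [439.5 202.  211.6] [ 0.184  0.372  1.761  0.028  1.06  -1.458] zax [-0.054  0.014 -0.998] phi 1.627 [-0.1  0.4 -0.1] 78.4 grasp [440.6 201.7 230.3]
```

View pics/sz15.png

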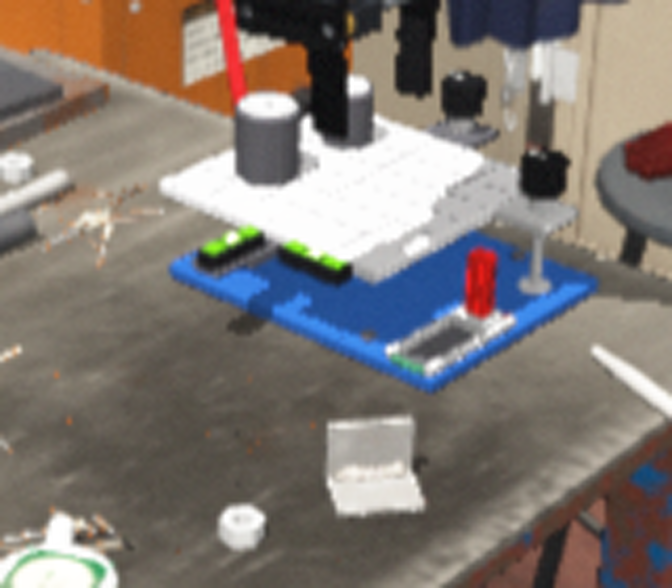

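View pics/tz15.png

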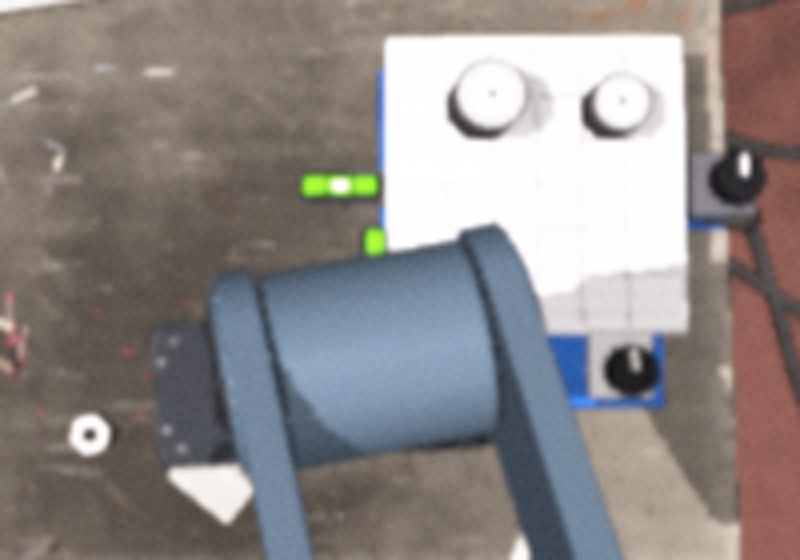

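carry_out(
  steps=[
    {"jaw": 0.1,"dx": -0.008,"dy": 0.01,"dz": -0.005,"roll": -0.175},
    {"jaw": 0.1,"dx": -0.008,"dy": 0.01,"dz": -0.005,"roll": -0.175},
    {"jaw": 0.1,"dx": -0.008,"dy": 0.01,"dz": -0.005,"roll": -0.175},
    {"jaw": 0.1,"dx": -0.008,"dy": 0.01,"dz": -0.005,"roll": -0.15},
  ],
)

```text
time_s: 40.67
eef_pos: [404.7, 244.2, 194.6]
ee_rot: [-0.954, -2.948, -0.058]
contact_force: [0.3, 0.1, 0.1]
finger_gap: 78.4
```

```bash
python3 wl.py w16.png angle_1:0
```

```text
40.675 [404.7 244.2 194.6] [ 0.269  0.367  1.835  0.067  0.955 -0.715] zax [-0.029  0.049 -0.998] phi 0.944 [0.3 0.1 0.1] 78.4 grasp [405.3 243.3 213.3]
angle_1 [320.3 141.4] 0.58 [368.6 277.8   0. ]
 bbox [317.8 143.2  55.8  44.3] 0.92
```

View pics/w16.png

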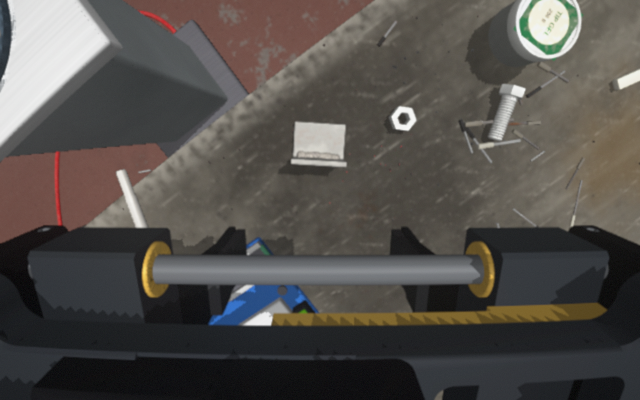

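```bash
python3 - <<'E'
from h import *
p=env.get_image("wrist")
a=onz(p,(291,163),42);b=onz(p,(346,166),42);c=onz(p,(295,122),5);d=onz(p,(345,125),5)
print(a,b,np.linalg.norm(a-b),np.arctan2(*(b-a)[1::-1]));print(c,d,np.linalg.norm(c-d),np.arctan2(*(d-c)[1::-1]));print((a+b)/2,(c+d)/2, np.linalg.norm(((a+b)/2-(c+d)/2)[:2]))
E
```

```text
[366.21297685 241.30666919  42.        ] [400.21734779 283.80237261  42.        ] 54.42593179993397 0.8959433574238594
[334.77011204 266.94251564   5.        ] [368.56096306 309.04849038   5.        ] 53.98828319329491 0.8945212046586044
[383.21516232 262.5545209   42.        ] [351.66553755 287.99550301   5.        ] 40.52927822937139
```

carry_out(
  steps=[
    {"jaw": 0.1,"dx": -0.014,"dy": 0.012,"dz": -0.04,"roll": -0.05},
    {"jaw": 0.1,"dx": -0.013,"dy": 0.011,"dz": -0.04,"roll": 0},
    {"jaw": 0.1,"dx": 0,"dy": 0,"dz": -0.03,"roll": 0},
  ],
)

```text
time_s: 41.25
eef_pos: [384.7, 267.8, 85.9]
ee_rot: [-1.013, -2.942, -0.072]
contact_force: [-0.1, 0.1, 0.1]
finger_gap: 78.5
```

```bash
python3 st.py
```

```text
41.25 [384.7 267.8  85.9] [ 0.332  0.554  1.954  0.093  0.63  -0.651] zax [-0.013  0.054 -0.998] phi 0.907 [-0.1  0.1  0.1] 78.5 grasp [384.9 266.8 104.5]
```

carry_out(
  steps=[
    {"jaw": 0.1,"dx": -0.007,"dy": 0,"dz": -0.03,"roll": -0.012},
    {"jaw": 0.1,"dx": -0.003,"dy": 0,"dz": -0.03,"roll": 0},
    {"jaw": 0.1,"dx": -0.002,"dy": 0,"dz": -0.015,"roll": 0},
  ],
)

```text
time_s: 41.62
eef_pos: [377.2, 267.7, 8.3]
ee_rot: [-1.022, -2.944, -0.077]
contact_force: [0.7, 0.2, 0.4]
finger_gap: 78.3
```

```bash
python3 st.py
```

```text
41.625 [377.2 267.7   8.3] [ 0.338  0.717  2.007  0.135  0.41  -0.689] zax [-0.007  0.055 -0.998] phi 0.902 [0.7 0.2 0.4] 78.3 grasp [377.3 266.7  26.9]
```

carry_out(
  steps=[
    {"jaw": 1,"dx": 0.0,"dy": 0,"dz": -0.004,"roll": 0},
    {"jaw": 1,"dx": 0,"dy": 0,"dz": 0,"roll": 0},
    {"jaw": 1,"dx": 0,"dy": 0,"dz": 0,"roll": 0},
    {"jaw": 1,"dx": 0,"dy": 0,"dz": 0,"roll": 0},
  ],
  force=30,
)

```text
time_s: 42.12
eef_pos: [380.6, 267.7, 4.7]
ee_rot: [-1.018, -2.948, -0.08]
contact_force: [-0.6, 0.3, -2.0]
finger_gap: 54.9
```

```bash
python3 st.py
```

```text
42.125 [380.6 267.7   4.7] [ 0.336  0.725  2.003  0.138  0.402 -0.696] zax [-0.004  0.056 -0.998] phi 0.905 [-0.6  0.3 -2. ] 54.9 grasp [380.7 266.6  23.4]
```

carry_out(
  steps=[
    {"jaw": 1,"dx": 0,"dy": 0,"dz": 0.04,"roll": 0},
    {"jaw": 1,"dx": 0,"dy": 0,"dz": 0.05,"roll": 0},
    {"jaw": 1,"dx": 0.01,"dy": -0.02,"dz": 0.05,"roll": 0},
    {"jaw": 1,"dx": 0.03,"dy": -0.04,"dz": 0.005,"roll": 0},
    {"jaw": 1,"dx": 0.03,"dy": -0.045,"dz": 0,"roll": 0},
    {"jaw": 1,"dx": 0.03,"dy": -0.045,"dz": 0,"roll": 0},
    {"jaw": 1,"dx": 0.03,"dy": -0.04,"dz": 0,"roll": 0},
    {"jaw": 1,"dx": 0.01,"dy": -0.02,"dz": 0,"roll": 0},
  ],
)

```text
time_s: 43.12
eef_pos: [522.1, 51.6, 157.6]
ee_rot: [-1.008, -2.959, -0.08]
contact_force: [-0.4, 0.3, -1.6]
finger_gap: 54.7
```

```bash
python3 st.py; python3 - <<'E'
from h import *
q=env.get_image("scene")
cv2.imwrite("pics/sz17.png",cv2.resize(q["image"][100:240,250:410],None,fx=4.2,fy=4.2,interpolation=cv2.INTER_CUBIC))
E
```

```text
43.125 [522.1  51.6 157.6] [-0.146  0.484  1.754  0.067  0.91  -1.101] zax [ 0.003  0.053 -0.999] phi 0.913 [-0.4  0.3 -1.6] 54.7 grasp [522.   50.6 176.3]
```

View pics/sz17.png

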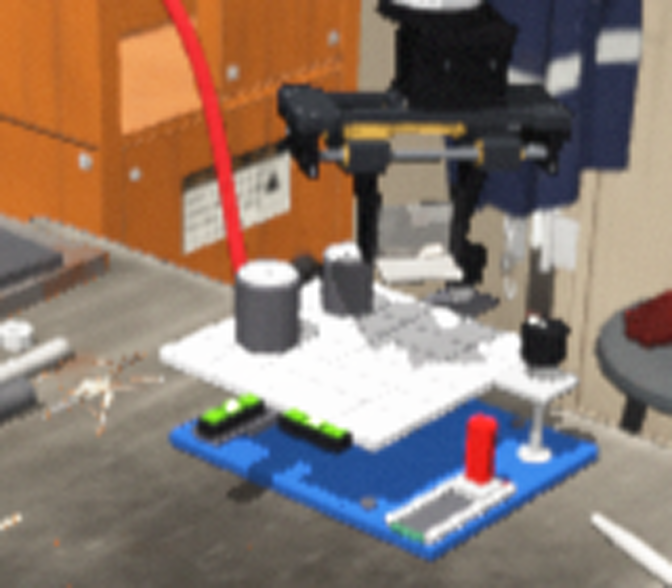

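carry_out(
  steps=[
    {"jaw": 1,"dx": 0.002,"dy": -0.002,"dz": -0.03,"roll": 0},
    {"jaw": 1,"dx": 0,"dy": 0,"dz": -0.03,"roll": 0},
    {"jaw": 1,"dx": 0,"dy": 0,"dz": -0.003,"roll": 0},
  ],
)

```text
time_s: 43.55
eef_pos: [525.0, 46.8, 94.5]
ee_rot: [-1.013, -2.961, -0.078]
contact_force: [-0.5, -0.1, -1.5]
finger_gap: 54.3
```

```bash
python3 st.py
```

```text
43.55 [525.   46.8  94.5] [-0.154  0.589  1.797  0.075  0.759 -1.12 ] zax [ 0.006  0.051 -0.999] phi 0.911 [-0.5 -0.1 -1.5] 54.3 grasp [524.9  45.8 113.2]
```

carry_out(
  steps=[
    {"jaw": 1,"dx": 0,"dy": 0,"dz": -0.009,"roll": 0},
    {"jaw": 1,"dx": 0,"dy": 0,"dz": -0.003,"roll": 0},
  ],
)

```text
time_s: 43.8
eef_pos: [525.4, 47.3, 83.4]
ee_rot: [-1.012, -2.964, -0.079]
contact_force: [-0.4, -0.1, -2.4]
finger_gap: 54.6
```

```bash
python3 st.py
```

```text
43.8 [525.4  47.3  83.4] [-0.153  0.609  1.804  0.077  0.731 -1.123] zax [ 0.008  0.051 -0.999] phi 0.912 [-0.4 -0.1 -2.4] 54.6 grasp [525.2  46.3 102. ]
```

carry_out(
  steps=[
    {"jaw": 1,"dx": 0,"dy": 0,"dz": -0.003,"roll": 0},
    {"jaw": 1,"dx": 0,"dy": 0,"dz": -0.002,"roll": 0},
  ],
)

```text
time_s: 44.05
eef_pos: [526.1, 47.5, 79.2]
ee_rot: [-1.012, -2.966, -0.08]
contact_force: [-0.1, 0.1, 2.1]
finger_gap: 54.4
```

```bash
python3 st.py
```

```text
44.05 [526.1  47.5  79.2] [-0.152  0.616  1.806  0.078  0.719 -1.124] zax [ 0.01   0.05  -0.999] phi 0.913 [-0.1  0.1  2.1] 54.4 grasp [525.9  46.5  97.9]
```

Contact beginning. One more small press, then release and rise.

carry_out(
  steps=[
    {"jaw": 1,"dx": 0,"dy": 0,"dz": -0.002,"roll": 0},
    {"jaw": 0.15,"dx": 0,"dy": 0,"dz": 0,"roll": 0},
    {"jaw": 0.15,"dx": 0,"dy": 0,"dz": 0,"roll": 0},
    {"jaw": 0.15,"dx": 0,"dy": 0,"dz": 0,"roll": 0},
    {"jaw": 0.15,"dx": 0,"dy": 0,"dz": 0.02,"roll": 0},
    {"jaw": 0.15,"dx": 0,"dy": 0,"dz": 0.05,"roll": 0},
    {"jaw": 0.15,"dx": -0.01,"dy": 0,"dz": 0.06,"roll": 0},
    {"jaw": 0.15,"dx": -0.03,"dy": 0,"dz": 0.04,"roll": 0},
  ],
)

```text
time_s: 45.05
eef_pos: [486.5, 47.0, 250.8]
ee_rot: [-1.012, -2.964, -0.079]
contact_force: [0.8, -0.5, 0.3]
finger_gap: 74.0
```

carry_out(
  steps=[
    {"jaw": 0.15,"dx": -0.01,"dy": -0.06,"dz": 0.02,"roll": 0},
    {"jaw": 0.15,"dx": -0.01,"dy": -0.06,"dz": 0.02,"roll": 0},
    {"jaw": 0.15,"dx": 0,"dy": -0.06,"dz": 0,"roll": 0},
    {"jaw": 0.15,"dx": 0,"dy": -0.06,"dz": 0,"roll": 0},
    {"jaw": 0.15,"dx": 0,"dy": -0.06,"dz": 0,"roll": 0},
    {"jaw": 0.15,"dx": 0,"dy": -0.03,"dz": 0,"roll": 0},
    {"jaw": 0.15,"dx": 0,"dy": 0,"dz": 0,"roll": 0},
    {"jaw": 0.15,"dx": 0,"dy": 0,"dz": 0,"roll": 0},
  ],
)

```text
time_s: 46.05
eef_pos: [464.3, -288.8, 294.8]
ee_rot: [1.009, 2.973, 0.08]
contact_force: [-0.2, 0.4, -0.3]
finger_gap: 74.1
```

```bash
python3 st.py; python3 - <<'E'
from h import *
q=env.get_image("scene");save(q,"s18.png")
cv2.imwrite("pics/sz18.png",cv2.resize(q["image"][140:280,250:410],None,fx=4.2,fy=4.2,interpolation=cv2.INTER_CUBIC))
P={"scene":q}
q=env.get_image("top");save(q,"t18.png");P["top"]=q
cv2.imwrite("pics/tz18.png",cv2.resize(q["image"][130:270,260:460],None,fx=4,fy=4,interpolation=cv2.INTER_CUBIC))
for t in("stub_large","stub_small","angle_1"):
  for n in P: print(t,n,[(np.round(r["pixel"]).tolist(),round(r["score"],2),onz(P[n],r["pixel"],75).round(0).tolist()) for r in env.place_of(t,P[n])[:3]])
E
```

```text
46.05 [ 464.3 -288.8  294.8] [-0.787  0.347  1.531  0.048  1.285 -1.718] zax [ 0.018  0.048 -0.999] phi 0.916 [-0.2  0.4 -0.3] 74.1 grasp [ 464.  -289.7  313.5]
stub_large scene [([313.0, 181.0], 0.6, [618.0, 90.0, 75.0])]
stub_large top [([380.0, 156.0], 0.91, [615.0, 89.0, 75.0])]
stub_small scene [([332.0, 173.0], 0.79, [613.0, 5.0, 75.0])]
stub_small top [([408.0, 157.0], 0.63, [612.0, 14.0, 75.0])]
angle_1 scene [([347.0, 184.0], 0.78, [530.0, 36.0, 75.0])]
angle_1 top [([395.0, 192.0], 0.8, [519.0, 53.0, 75.0])]
```

View pics/sz18.png

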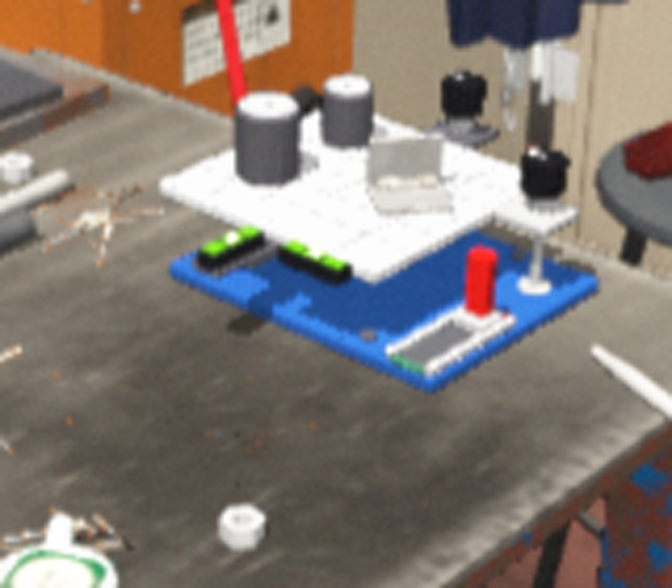

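View pics/tz18.png

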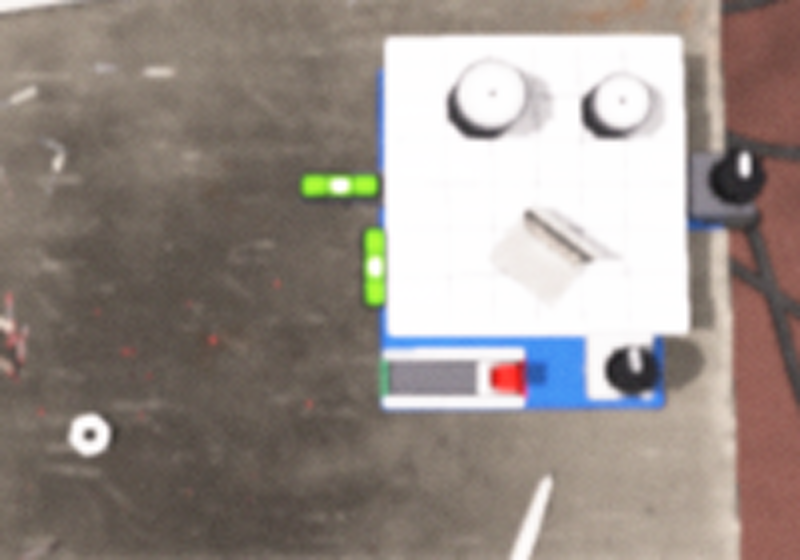

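View pics/s18.png

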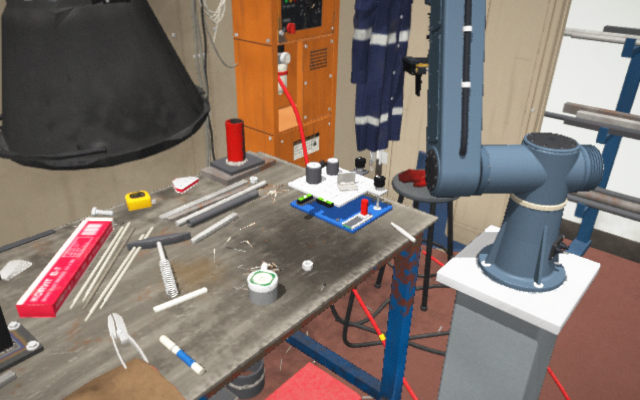

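```bash
python3 -c "
from workcell import env
print(env.hand_in())"
```

```text
the job is handed in; nothing more can be done
None
```

The job is done and handed in at about 46 s of the 208 s allowed; the hand-in gave no verdict.

- **Lock and levelling:** I pushed the lock to its green end stop. I turned the side knob about 3.7 rad counter-clockwise and the front knob about 3.4 rad clockwise, until both bubbles were centred. Then I pushed the lock back to its red end stop.
- **Offcuts:** I stood the large stub, the small stub and one angle offcut on the deck. No fourth piece showed in the scene or top picture.

**Last checks:**
- All three pieces stand upright on the flat square, well inside the edges, in the scene and top pictures.
- Both bubbles are between their lines and the lock is at its red end.
- The tin and nut lie where they were. I did not measure the bolt again at the end, but nothing touched it.
- The arm is clear of everything.

**Disagreements:**
- My first camera fit gave a side tilt of 0.111 rad, but the bubble read about 0.092 rad. I went by the bubbles; if the fit were right, the deck would still be about 0.018 rad off, inside the 0.025 rad limit.
- At the end the networks placed the angle 11–17 mm apart between the two cameras. Both readings are well inside the deck.
- The tool picked up 0.05–0.1 rad of lean that the moves could not correct. Each piece settled flat when released.

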